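# Load the plate streaker's spring magazine

### The job

Load the four culture plates from the rack into the spring-loaded plate magazine, one at a time, so that the streaker will draw them off the top from the least to the most selective medium: straw yellow on top, then blood red, then blue-green, with violet at the bottom (so violet goes in first and straw last). Set each plate down flat on the platform or on the pile between the guide rods, never let it drop in, and do not disturb the specimen cup and the timer.

Things in the scene. Friction and masses are not known exactly. Their poses are not given: they have to be found in the camera images.
- violet_centre (a point): centre (half-way up) of the culture plate with dark violet agar: a closed round clear dish, 60 mm across and 15 mm high, about 45 g, lid and dish are one; loose; z is its axis, up. At the start it lies flat in one of the four nests of the plate rack
- green_centre (a point): centre (half-way up) of the culture plate with blue-green agar: a closed round clear dish, 60 mm across and 15 mm high, about 45 g, lid and dish are one; loose; z is its axis, up. At the start it lies flat in one of the four nests of the plate rack
- red_centre (a point): centre (half-way up) of the culture plate with blood red agar: a closed round clear dish, 60 mm across and 15 mm high, about 45 g, lid and dish are one; loose; z is its axis, up. At the start it lies flat in one of the four nests of the plate rack
- straw_centre (a point): centre (half-way up) of the culture plate with straw yellow agar: a closed round clear dish, 60 mm across and 15 mm high, about 45 g, lid and dish are one; loose; z is its axis, up. At the start it lies flat in one of the four nests of the plate rack
- plate_rack: low aluminium rail on grey feet, 58 (x) by 310 mm (y), fixed. Origin on the bench under its middle; y along the row, z up. Four nests at y = -111, -37, 37, 111 mm, x = 0; plates rest 35 mm above the bench. Each nest has four steel dowels, 6 mm thick and 8 mm high, at (+-22, +-27) mm round its centre. A plate's -x and +x sides stand free: grasp across x
- magazine: grey base 112 (x) by 136 mm (y), fixed; origin on the bench under the column's axis, z up. Four steel guide rods, 8 mm thick, at (+-18.5, +-32) mm: straight (3 mm side play for a plate) up to 126 mm above the bench, then flared outward, as a funnel, to 148 mm. Spring channels at y = +-54 mm, 118 mm high. Open at -x and +x (56 mm between rods) for the fingers, down to 13 mm
- platform_top (a point): centre of the top face of the magazine's round black platform, 54 mm across. It hangs on soft springs: empty it stands 105 mm above the bench; each plate's weight sinks it about 15 mm (10 to 20; at most 76 in all), so the top of the pile stays roughly there. 0.3 N pushes it 10 mm farther down; let go, it comes back up softly
- cup: specimen cup with yellow screw lid, 64 mm across, 71 mm high, full, standing loose beside the magazine (on its +y side, about 12 cm from its axis); origin in the centre of its underside. Not to be moved
- timer: white bench timer, 60 x 70 mm, 22 mm high, lying loose near the bench's front edge; origin in the centre of its underside. Not to be moved
Things that resemble listed ones, but are neither listed nor needed, are in the scene too. Of the things that look like the magazine, the larger one is meant.

How it is judged (in metres and radians):
On the way, in this order (a step that is already met when the one before it is completed fails the run):
1. the violet plate lies released on the empty platform of the magazine (horizontal distance between violet_centre and magazine below 0.008 m and angle between violet_centre's own z axis and vertical below 0.1 rad and z of violet_centre in the frame of platform_top between 0.0045 and 0.0105 m and contact force between the fingers and plate_violet below 0.01 N), for 0.2 s.
2. the blue-green plate lies released on the violet plate in the magazine (horizontal distance between green_centre and magazine below 0.008 m and angle between green_centre's own z axis and vertical below 0.1 rad and z of green_centre in the frame of violet_centre between 0.012 and 0.018 m and contact force between the fingers and plate_green below 0.01 N), for 0.2 s.
3. the red plate lies released on the blue-green plate in the magazine (horizontal distance between red_centre and magazine below 0.008 m and angle between red_centre's own z axis and vertical below 0.1 rad and z of red_centre in the frame of green_centre between 0.012 and 0.018 m and contact force between the fingers and plate_red below 0.01 N), for 0.2 s.
4. the straw plate lies released on the red plate in the magazine (horizontal distance between straw_centre and magazine below 0.008 m and angle between straw_centre's own z axis and vertical below 0.1 rad and z of straw_centre in the frame of red_centre between 0.012 and 0.018 m and contact force between the fingers and plate_straw below 0.01 N), for 0.2 s.
At the end, for the whole second after the job is handed in: Violet lies on the magazine's platform, blue-green on violet, red on blue-green, straw on red: each within 8 mm of the column's axis, level within 0.1 rad, each centre 15 mm (+-3 mm) above the one below (violet 7.5 mm +-3 mm above the platform), released and at rest (below 20 mm/s) (all of step 1 and all of step 2 and all of step 3 and all of step 4 and linear speed of each of plate_violet, plate_green, plate_red, plate_straw below 0.02 m/s); the robot touches nothing.
It fails at once if a plate was dropped into the magazine instead of being set down (it fell freely for more than about 25 mm) ((horizontal distance between violet_centre and magazine below 0.04 m and linear speed of plate_violet above 0.7 m/s and contact force between the fingers and plate_violet below 0.01 N) or (horizontal distance between green_centre and magazine below 0.04 m and linear speed of plate_green above 0.7 m/s and contact force between the fingers and plate_green below 0.01 N) or (horizontal distance between red_centre and magazine below 0.04 m and linear speed of plate_red above 0.7 m/s and contact force between the fingers and plate_red below 0.01 N) or (horizontal distance between straw_centre and magazine below 0.04 m and linear speed of plate_straw above 0.7 m/s and contact force between the fingers and plate_straw below 0.01 N)).
It fails at once if the specimen cup or the timer was pushed more than 20 mm or tipped (distance of any of cup, timer from where it was at the start of the episode above 0.02 m or angle between cup's own z axis and vertical above 0.3 rad).
It also fails if it takes over 96 s, if anything falls off the work surface, if the arm or the gripper's body presses on something with over 40 N, if the wrist force passes 120 N, or if a joint passes its speed limit or range.

### The arm

A 6-joint arm with a two-finger parallel gripper is mounted at the origin on a cart in front of the work surface, level with it; the furniture and walls round the work are solid. World frame = base frame: x ahead of the robot, y to its left, z up, the work surface at z = 0. Lengths are in m, angles in degrees, forces in N, time in s.
With the tool pointing down it reaches from about 0.425 to 0.925 m from the base axis. Payload 12.5 kg.
Tool frame: the origin (TCP) lies between the finger pads; the fingertips stand 19 mm ahead of it and the grasp point (between the pads) is the TCP (env.finger_overhang is the z of the fingertips in the tool frame, in m); z points along the fingers, x is the direction in which the jaws open and shut, and the axes are right-handed (so a half turn about z gives the same grasp; the last joint's range is limited). The gripper opens to 85 mm and grips with 20 to 120 N. Pads are 22 mm wide; open, the fingers measure 114 mm over their backs; the gripper's body (76 mm by 85 mm) begins 54 mm behind the grasp point. The pads swing forward as they close: fully open they stand 13 mm farther back than shut.
Start: joints at [69.695, 28.126, 89.318, -0, 62.55, -6.05], TCP at [0.154, 0.606, 0.212] pointing down, gripper open.
Joint ranges: [-177.58, 177.58], [-47.91, 125.51], [2.72, 160], [-65.01, 245.01], [3.68, 167.84], [-153.87, 153.87]. Speed limits (degrees/s): [127.2, 127.2, 159.86, 180, 180, 180].

### API

Orientations are given as [roll, pitch, yaw] about the fixed x, y, z axes, in that order (R = Rz(yaw) Ry(pitch) Rx(roll)).
In Python, from station import env, get_image, camera_info, recognise, masks_of, spot_point gives the robot as it stands.
- The arm moves only by the tool arm_command, never from a script. Its argument "plan" is a list of rows, each an object of numbers: "rx", "ry", "rz": the turn, a rotation vector about the tool's x, y, z in rad; "x", "y", "z": the shift along the tool's x, y, z in m; "hand": the finger opening in m, from 0 to 0.0854. In form: [{"rx": .., "ry": .., "rz": .., "x": .., "y": .., "z": .., "hand": ..}, ...]. A call has 1 to 5 rows; each row shifts and turns the commanded pose from where the row before left it, along the tool's axes as they then stand; what a row does not reach is not made up. A row lasts 1/12 s, in which the tool goes at most 41.7 mm and 7.16 degrees, less where a joint would pass 70% of its speed; a pose out of reach is approached as far as the arm can. A call is refused whole if a number of a shift passes 0.0417 or a number of a turn 0.125, either way. A call with a gripper value outside its range is refused whole. The fingers move at their own pace and stop on an object; the grip force is fixed at half the most. Time passes only in rows, so rows that do not move let the fingers close. It gives the time, the measured TCP pose, the force and the opening at its end, in the units of the state.
- env.state(): the state, without advancing time (a new reading comes with each control period).
- get_image(name): name is "side" or "top" or "wrist"; returns (picture, depth): 400x640x3 uint8, red, green, blue; 400x640 float32, m along the optical axis (not along the pixel's ray), 0 where there is no reading.
- camera_info(name): a dict with "fx", "fy", "cx", "cy" (pixels), "rvec" (rotation vector, rad) and "tvec" (3), from world to camera coordinates, as OpenCV has them; the wrist camera has in their place "tool_from_camera" (4x4, takes a point from camera to tool coordinates, whose origin is the TCP and whose axes are the tool frame's). Camera axes: x right, y down, z forward; pixel columns grow to the right and rows downward; lengths in m; the calibration is good to about 2 mm. A picture is of the moment at which its call begins: read the wrist's pose just before it. camera_info takes no time and is no camera call.
- env.sign_off(): hands the job in, once; it reports no verdict.
Trained networks look in the newest picture that a camera, given by its name, has taken for a name from the list of things; names that differ only in an ending like _2 or _b are one class to them, and where a whole thing is asked for, a point or a joint stands for the part that bears it (a point fixed in the world has none). Each returns a list of dicts, best first, with "confidence" (0 to 1); they miss things now and then, are a little off and sometimes report something else, mostly with a low value. They report only what shows in the picture. A call takes as long as a camera call. They do not tell look-alikes from the thing itself.
- recognise(camera, label): "xy" ([column, row] in pixels, amid what is visible of it).
- masks_of(camera, label): "region" (400x640 bool, what is visible of it) and "xy" ([column, row] in pixels, amid what is visible of it).
- spot_point(camera, label): "xy" ([column, row] in pixels: a listed point, or the origin of a listed thing).
The state is a dict: "t": time; "qpos": joint angles; "qd": joint speeds; "joint_torque": joint torques, N m; "position": TCP position; "tool_rot": TCP orientation; "wrist_force": force on the tool from outside, world axes, zero at the start; "ft_torque": the same for the moment, N m; "finger_gap": opening from 0.0 (shut) to 1.0 (fully open).
Only numpy, scipy, OpenCV 4.12 (cv2) and the standard library are available. Lean on these libraries where they do the work, as an engineer would, in place of code of your own. Each camera call takes 0.05 s, during which the arm holds its last target.

## Working session

There is one attempt and no reset: what is moved stays moved. The work goes in short steps, Python scripts to look and compute and a tool call to move; the robot and the scene stay as the last step left them, time stands still between calls to the robot, and variables do not carry over. Pictures are saved under pics/ and viewed, and the job is handed in when it is done.

Besides the shell and the picture viewer there is one more tool, called as name(argument=value, ...) on one line, values as JSON. arm_command: Moves the arm, as the interface text tells. Its arguments: {"type":"object","properties":{"plan":{"type":"array","items":{"type":"object","properties":{"rx":{"type":"number"},"ry":{"type":"number"},"rz":{"type":"number"},"x":{"type":"number"},"y":{"type":"number"},"z":{"type":"number"},"hand":{"type":"number"}}}}},"required":["plan"]}

```bash
ls; mkdir -p pics
cat > h.py <<'E'
import numpy as np, cv2
from station import env, get_image, camera_info, recognise, masks_of, spot_point
def cam(name):
    ci=camera_info(name); K=np.array([[ci['fx'],0,ci['cx']],[0,ci['fy'],ci['cy']],[0,0,1.]])
    R=cv2.Rodrigues(np.array(ci['rvec'],float))[0]; t=np.array(ci['tvec'],float).ravel()
    return K,R,t
def ray_z(name,uv,z):
    K,R,t=cam(name); d=R.T@np.linalg.solve(K,[uv[0],uv[1],1.]); o=-R.T@t
    return o+d*(z-o[2])/d[2]
def deproj(name,uv,dep):
    K,R,t=cam(name); p=np.linalg.solve(K,[uv[0],uv[1],1.])*dep
    return R.T@(p-t)
def cloud(name,depth):
    K,R,t=cam(name); v,u=np.mgrid[0:400,0:640]
    p=np.stack([(u-K[0,2])/K[0,0]*depth,(v-K[1,2])/K[1,1]*depth,depth],-1)
    return (p-t)@R
def save(n,im): cv2.imwrite('pics/'+n+'.png',im[:,:,::-1])
E
python3 - <<'E'
from h import *
print(env.state()); 
for n in('top','side'):
    im,d=get_image(n); save(n+'0',im); np.savez('pics/'+n+'0.npz',im=im,d=d); print(n,camera_info(n))
    for l in('violet_centre','green_centre','red_centre','straw_centre','plate_rack','magazine','platform_top','cup','timer'):
        print(l,[(np.round(r['xy']),round(r['confidence'],2)) for r in spot_point(n,l)])
E
```

```text
pics
{'t': 0.0, 'qpos': array([ 6.96951010e+01,  2.81652756e+01,  8.93519084e+01, -5.27488565e-04,
        6.25516598e+01, -6.05097738e+00]), 'qd': array([-0.03749607,  0.03968927,  0.00656782,  0.03540452, -0.19170442,
        0.00339523]), 'joint_torque': array([ 8.73894060e-04, -6.18444729e+01, -2.61591393e+01, -1.03063235e-04,
        4.07508094e-03,  1.76562168e-05]), 'position': array([0.15377783, 0.6055047 , 0.21170482]), 'tool_rot': array([-1.79993208e+02,  6.85095836e-02,  7.57463258e+01]), 'wrist_force': array([0.21538326, 0.08525514, 0.75170754]), 'ft_torque': array([-0.0206198 , -0.01244775,  0.00804446]), 'finger_gap': 1.0005236642744355}
top {'fx': 518.7106860346743, 'fy': 518.7106860346743, 'cx': 315.7911748686856, 'cy': 195.96932722044264, 'rvec': array([ 2.15096001, -2.16951231,  0.16457105]), 'tvec': array([-0.0101195 ,  0.58830887,  1.32139453])}
violet_centre [(array([198., 228.]), 0.9)]
green_centre [(array([287., 216.]), 0.73)]
red_centre [(array([227., 223.]), 0.87)]
straw_centre [(array([253., 222.]), 0.86)]
plate_rack [(array([245., 223.]), 0.64), (array([310
[... 191 characters left out ...]
timer [(array([310., 281.]), 0.65), (array([253., 219.]), 0.5)]
side {'fx': 480.0009434972303, 'fy': 480.0009434972303, 'cx': 311.5497394859565, 'cy': 203.4772872222735, 'rvec': array([ 0.29262257, -2.68395236,  1.36935574]), 'tvec': array([0.54916595, 0.13361063, 1.05567864])}
violet_centre [(array([304., 312.]), 0.62)]
green_centre [(array([316., 239.]), 0.63), (array([391., 245.]), 0.3)]
red_centre []
straw_centre [(array([310., 264.]), 0.91)]
plate_rack [(array([313., 285.]), 0.87), (array([308., 286.]), 0.68)]
magazine [(array([201., 274.]), 0.78)]
platform_top [(array([345., 158.]), 0.71), (array([197., 249.]), 0.5)]
cup [(array([334., 218.]), 0.81)]
timer [(array([395., 246.]), 0.94)]
```

View pics/top0.png

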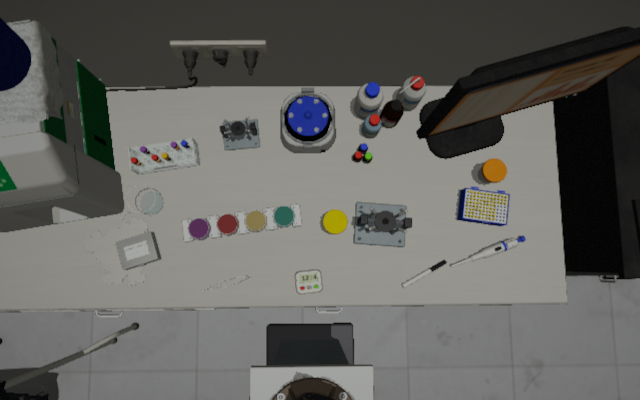

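View pics/side0.png

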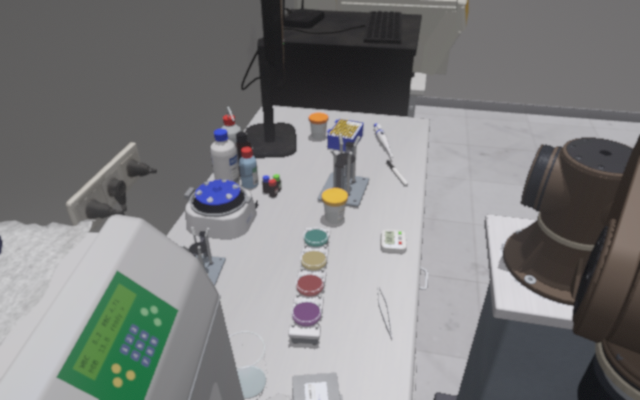

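Run:
```python
import numpy as np,cv2
for n,(a,b,c,d) in {'top':(90,310,160,420),'side':(120,350,130,430)}.items():
    im=cv2.imread(f'pics/{n}0.png')[a:b,c:d]; k=800/im.shape[1]; k=min(k,600/im.shape[0]); cv2.imwrite(f'pics/{n}0c.png',cv2.resize(im,None,fx=k,fy=k,interpolation=cv2.INTER_CUBIC)); print(n,k)
```

```text
top 2.727272727272727
side 2.608695652173913
```

View crops.

The top view shows the rack with violet at (198,228), red at (227,223), straw at (257,221) and green at (285,216). There are two magazines, at (240,130) and (381,223). The cup is at (334,221) and the timer at (308,281). I'll enlarge to check which magazine is meant.

View pics/top0c.png

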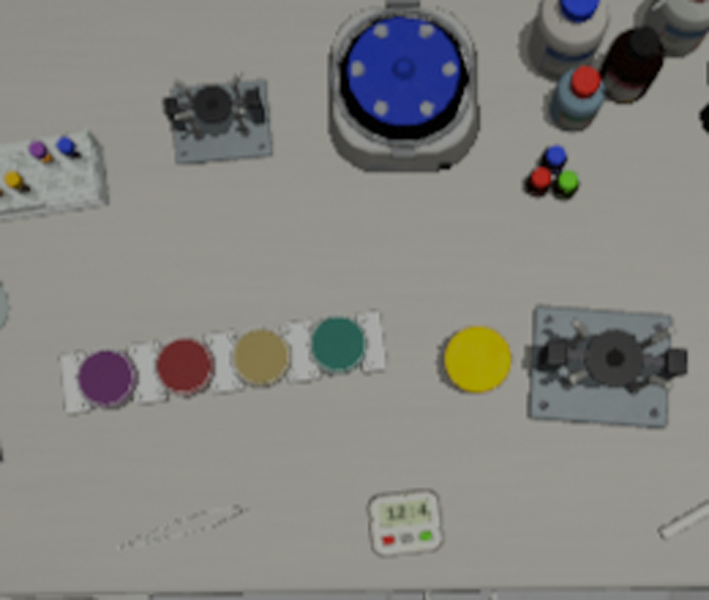

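Run:
```python
from h import *
z=np.load('pics/top0.npz'); d=z['d']; im=z['im']; P=cloud('top',d)
np.set_printoptions(precision=4,suppress=True)
for nm,uv in dict(violet=(198,228),red=(227,223),straw=(257,221),green=(285,216)).items():
    # disc fit: top surface points z ~0.05
    x,y,zz=P[...,0],P[...,1],P[...,2]
    print(nm,'at z .0425',ray_z('top',uv,.0425),'depth',P[uv[1],uv[0]])
for nm,(u0,u1,v0,v1) in dict(big=(352,412,198,250),small=(218,264,115,152),cup=(318,352,205,240),timer=(292,326,266,298),rack=(175,310,200,245)).items():
    q=P[v0:v1,u0:u1].reshape(-1,3); dd=d[v0:v1,u0:u1].ravel(); q=q[dd>0]
    print(nm)
    for lo,hi in((.004,.02),(.02,.04),(.04,.06),(.06,.08),(.08,.1),(.1,.112),(.112,.125),(.125,.16)):
        s=q[(q[:,2]>lo)&(q[:,2]<hi)]
        if len(s)>5: print(lo,len(s),s.min(0),s.max(0),np.median(s,0))
```

```text
violet at z .0425 [0.5065 0.2904 0.0425] depth [0.506  0.289  0.0491]
red at z .0425 [0.5188 0.2158 0.0425] depth [0.5185 0.2152 0.046 ]
straw at z .0425 [0.5234 0.1382 0.0425] depth [0.5228 0.1376 0.049 ]
green at z .0425 [0.5358 0.0655 0.0425] depth [0.5352 0.0652 0.0492]
big
0.004 1431 [ 0.4485 -0.2722  0.0042] [ 0.5866 -0.1108  0.0199] [ 0.4972 -0.1768  0.0122]
0.02 27 [ 0.4613 -0.244   0.02  ] [ 0.5651 -0.1221  0.0394] [ 0.5111 -0.1487  0.0311]
0.04 22 [ 0.4918 -0.2447  0.0401] [ 0.5394 -0.1215  0.0598] [ 0.5099 -0.1515  0.0489]
0.06 29 [ 0.4919 -0.2321  0.0603] [ 0.5401 -0.1214  0.08  ] [ 0.5111 -0.1554  0.0709]
0.08 62 [ 0.4917 -0.2454  0.0813] [ 0.5385 -0.1216  0.1   ] [ 0.5139 -0.1883  0.0945]
0.1 407 [ 0.4903 -0.2327  0.1001] [ 0.5433 -0.1372  0.1119] [ 0.5174 -0.1854  0.1049]
0.112 167 [ 0.4918 -0.2485  0.1124] [ 0.5363 -0.1216  0.1246] [ 0.5171 -0.2123  0.1175]
0.125 97 [ 0.4852 -0.2411  0.1263] [ 0.5462 -0.138   0.1509] [ 0.5298 -0.2162  0.1408]
small
0.004 516 [0.7169 0.1265 0.004 ] [0.8185 0.2499 0.0196] [0.7503 0.1863 0.0074]
0.02 33 [0.7471 0.143  0.0201] [0.7818 0.2
[... 230 characters left out ...]
.231  0.0999] [0.7686 0.2072 0.0841]
0.1 13 [0.7452 0.154  0.1003] [0.7871 0.2199 0.1064] [0.777  0.1596 0.1018]
cup
0.004 41 [ 0.4769 -0.1059  0.004 ] [ 0.5681 -0.0209  0.0073] [ 0.5197 -0.0658  0.0051]
0.06 479 [ 0.4888 -0.0913  0.0602] [ 0.5505 -0.032   0.0798] [ 0.5194 -0.0609  0.0703]
timer
0.004 477 [ 0.3258 -0.0349  0.0041] [0.4064 0.0491 0.02  ] [0.3696 0.0093 0.0163]
0.02 131 [ 0.3421 -0.0244  0.02  ] [0.3934 0.0356 0.0271] [0.3648 0.0043 0.0214]
rack
0.004 181 [0.4647 0.0033 0.004 ] [0.5838 0.3604 0.0102] [0.5068 0.1874 0.005 ]
0.02 789 [0.4739 0.0241 0.0212] [0.5717 0.3349 0.04  ] [0.5204 0.1783 0.0342]
0.04 1773 [0.478  0.0266 0.04  ] [0.5672 0.3299 0.0582] [0.5222 0.1868 0.0488]
```

The larger magazine is the one at (381,223). Its rods reach 0.15 m against 0.106 m for the other, its base is larger, and the cup stands 12 cm away on its +y side. Next I'll refine the poses with masks and move the wrist camera there.

Run:
```python
from h import *
np.set_printoptions(precision=4,suppress=True)
z=np.load('pics/top0.npz'); d=z['d']; P=cloud('top',d)
im,d2=get_image('top')
pts=[]
for l in('violet_centre','red_centre','straw_centre','green_centre'):
    m=masks_of('top',l)[0]; r=m['region']; v,u=np.nonzero(r)
    (cu,cv),rad=cv2.minEnclosingCircle(np.stack([u,v],1).astype(np.float32))
    c=(u.mean(),v.mean()); w=ray_z('top',c,.048); pts.append(w[:2]); print(l,c,rad,w,r.sum(), ray_z('top',(cu,cv),.048))
pts=np.array(pts); c=pts.mean(0); a=pts[0]-pts[3]; print('rack',c,np.degrees(np.arctan2(-a[0],a[1])),np.linalg.norm(a))
# magazine: base outline
q=P[190:260,345:420].reshape(-1,3); s=q[(q[:,2]>.008)&(q[:,2]<.018)]
rect=cv2.minAreaRect(s[:,:2].astype(np.float32)); print('magbase',rect,np.median(s[:,2]))
s=q[(q[:,2]>.1)&(q[:,2]<.108)]; print('plat',s.mean(0),np.median(s,0),len(s))
for l in ('magazine',):
    for m in masks_of('top',l):
        v,u=np.nonzero(m['region']); print(m['xy'],m['confidence'],len(u))
ci=camera_info('wrist'); print(ci['tool_from_camera'],ci['fx'],ci['cx'],ci['cy'],env.finger_overhang)
w,dw=get_image('wrist'); save('w0',w)
```

```text
violet_centre (np.float64(198.23349056603774), np.float64(227.79716981132074)) 11.739375114440918 [0.5066 0.2887 0.048 ] 424 [0.5065 0.2885 0.048 ]
red_centre (np.float64(226.3448275862069), np.float64(222.7512315270936)) 11.615510940551758 [0.519  0.2166 0.048 ] 406 [0.5194 0.2168 0.048 ]
straw_centre (np.float64(254.80454545454546), np.float64(219.97954545454544)) 12.011760711669922 [0.5256 0.1433 0.048 ] 440 [0.5261 0.1436 0.048 ]
green_centre (np.float64(283.303738317757), np.float64(214.9929906542056)) 11.775604248046875 [0.5379 0.0697 0.048 ] 428 [0.5381 0.0695 0.048 ]
rack [0.5223 0.1796] 8.149056586270268 0.2212081269038133
magbase ((0.49906083941459656, -0.1961148977279663), (0.18322104215621948, 0.14588753879070282), 85.6546859741211) 0.012489333176517138
plat [ 0.5162 -0.1861  0.1043] [ 0.5155 -0.1853  0.1045] 358
[380.6, 220.4] 0.97 2125
[241.8, 131.6] 0.67 1021
[[ 1.     -0.0006 -0.0004  0.0002]
 [ 0.0007  0.9447  0.3279 -0.085 ]
 [ 0.0002 -0.3279  0.9447 -0.1625]
 [ 0.      0.      0.      1.    ]] 294.18054424566503 322.02431996995546 200.26766631698172 0.019
```

View pics/w0.png

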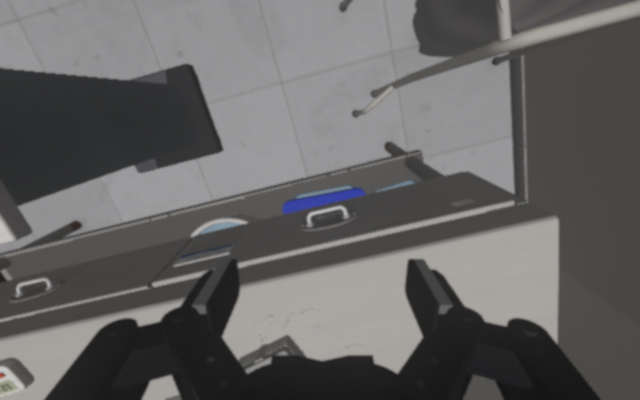

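```bash
cat >> h.py <<'E'
from scipy.spatial.transform import Rotation as Ro
def plan(p,yaw,n=None):
    """print shifts (tool axes) to reach world p, yaw(deg), with rot per row"""
    s=env.state(); p0=np.array(s['position']); R0=Ro.from_euler('xyz',s['tool_rot'],degrees=True).as_matrix()
    Rt=Ro.from_euler('xyz',[180,0,yaw],degrees=True).as_matrix()
    dt=R0.T@(np.array(p)-p0); rv=Ro.from_matrix(R0.T@Rt).as_rotvec()
    print('total tool shift now',np.round(dt,4),'rotvec',np.round(rv,4),'pos',np.round(p0,4),'rot',np.round(s['tool_rot'],2),'t',round(s['t'],2),'gap',round(s['finger_gap']*85.4,1),'F',np.round(s['wrist_force'],2))
    if n:
        R=R0.copy()
        for i in range(n):
            d=R.T@((np.array(p)-p0)/n); print(i,np.round(d,4),np.round(rv/n,4)); R=R@Ro.from_rotvec(rv/n).as_matrix()
E
python3 - <<'E'
from h import *
np.set_printoptions(precision=4,suppress=True)
z=np.load('pics/top0.npz'); P=cloud('top',z['d']); q=P[:, :180].reshape(-1,3)
for lo,hi in((.05,.1),(.1,.2),(.2,.3),(.3,.5)):
    s=q[(q[:,2]>lo)&(q[:,2]<hi)&(q[:,0]>.2)&(q[:,0]<.75)]; print(lo,len(s),s.min(0) if len(s) else '',s.max(0) if len(s) else '')
    s=s[s[:,0]<.6]; print('  x<.6',s.min(0) if len(s) else '')
plan([.30,.42,.2117],75.75-34,5)
E
```

```text
0.05 2059 [0.5022 0.3385 0.05  ] [0.7496 0.7886 0.0999]
  x<.6 [0.5022 0.389  0.0501]
0.1 2019 [0.5111 0.4879 0.1   ] [0.7499 0.756  0.2   ]
  x<.6 [0.5111 0.4879 0.1   ]
0.2 2304 [0.5236 0.4885 0.2   ] [0.7499 0.7068 0.3   ]
  x<.6 [0.5236 0.4885 0.2   ]
0.3 7435 [0.5362 0.4895 0.3   ] [0.75   0.6496 0.4243]
  x<.6 [0.5362 0.4895 0.3   ]
total tool shift now [-0.1441  0.1874  0.0006] rotvec [-0.     -0.0001  0.5933] pos [0.1539 0.6058 0.2123] rot [180.    -0.    75.75] t 1.35 gap 85.4 F [-0.13  0.49  0.15]
0 [-0.0288  0.0375  0.0001] [-0.     -0.      0.1187]
1 [-0.0242  0.0406  0.0001] [-0.     -0.      0.1187]
2 [-0.0192  0.0432  0.0001] [-0.     -0.      0.1187]
3 [-0.0139  0.0452  0.0001] [-0.     -0.      0.1187]
4 [-0.0085  0.0465  0.0001] [-0.     -0.      0.1187]
```

arm_command(plan=[{"x":-0.024,"y":0.031,"rz":0.118},{"x":-0.02,"y":0.034,"rz":0.118},{"x":-0.016,"y":0.036,"rz":0.118},{"x":-0.012,"y":0.038,"rz":0.118},{"x":-0.007,"y":0.039,"rz":0.118}])

```text
validation failed for argument at $.pl...
```

Run:
```python
from h import *
plan([.5066,.2887,.2],8.1,6)
```

```text
total tool shift now [-0.2205  0.4199  0.0123] rotvec [-0.0000e+00 -1.0000e-04  1.1806e+00] pos [0.1539 0.6058 0.2123] rot [180.    -0.    75.75] t 1.35 gap 85.4 F [-0.13  0.49  0.15]
0 [-0.0367  0.07    0.0021] [-0.     -0.      0.1968]
1 [-0.0224  0.0758  0.0021] [-0.     -0.      0.1968]
2 [-0.0071  0.0787  0.0021] [-0.     -0.      0.1968]
3 [0.0084 0.0786 0.0021] [-0.     -0.      0.1968]
4 [0.0236 0.0754 0.0021] [-0.     -0.      0.1968]
5 [0.0379 0.0694 0.0021] [-0.     -0.      0.1968]
```

arm_command(plan=[{"x":-0.024,"y":0.031,"z":0,"rx":0,"ry":0,"rz":0.118,"hand":0.085},{"x":-0.02,"y":0.034,"z":0,"rx":0,"ry":0,"rz":0.118,"hand":0.085},{"x":-0.016,"y":0.036,"z":0,"rx":0,"ry":0,"rz":0.118,"hand":0.085},{"x":-0.012,"y":0.038,"z":0,"rx":0,"ry":0,"rz":0.118,"hand":0.085},{"x":-0.007,"y":0.039,"z":0,"rx":0,"ry":0,"rz":0.118,"hand":0.085}])

```text
t: 1.77
position: [0.2768, 0.4491, 0.2124]
tool_rot: [-180.0, -0.0, 41.6]
wrist_force: [1.7, 1.3, 0.7]
finger_gap: 0.993
```

Run:
```python
from h import *
plan([.5066,.2887,.2],8.1,7)
```

```text
total tool shift now [0.0651 0.2726 0.0124] rotvec [-1.000e-04 -4.000e-04  5.853e-01] pos [0.2768 0.4491 0.2124] rot [-1.800e+02 -2.000e-02  4.164e+01] t 1.77 gap 84.8 F [1.73 1.35 0.69]
0 [0.0093 0.0389 0.0018] [-0.     -0.0001  0.0836]
1 [0.0125 0.038  0.0018] [-0.     -0.0001  0.0836]
2 [0.0157 0.0368 0.0018] [-0.     -0.0001  0.0836]
3 [0.0187 0.0354 0.0018] [-0.     -0.0001  0.0836]
4 [0.0216 0.0337 0.0018] [-0.     -0.0001  0.0836]
5 [0.0243 0.0318 0.0018] [-0.     -0.0001  0.0836]
6 [0.0269 0.0297 0.0018] [-0.     -0.0001  0.0836]
```

arm_command(plan=[{"x":0.009,"y":0.039,"z":0,"rx":0,"ry":0,"rz":0.084,"hand":0.085},{"x":0.0125,"y":0.038,"z":0,"rx":0,"ry":0,"rz":0.084,"hand":0.085},{"x":0.016,"y":0.037,"z":0,"rx":0,"ry":0,"rz":0.084,"hand":0.085},{"x":0.019,"y":0.035,"z":0,"rx":0,"ry":0,"rz":0.084,"hand":0.085},{"x":0.022,"y":0.034,"z":0,"rx":0,"ry":0,"rz":0.084,"hand":0.085}])

```text
t: 2.18
position: [0.443, 0.3357, 0.2126]
tool_rot: [-180.0, -0.0, 17.6]
wrist_force: [0.7, 1.3, -1.0]
finger_gap: 0.995
```

arm_command(plan=[{"x":0.024,"y":0.032,"z":0.002,"rx":0,"ry":0,"rz":0.084,"hand":0.085},{"x":0.027,"y":0.03,"z":0.01,"rx":0,"ry":0,"rz":0.082,"hand":0.085},{"x":0,"y":0,"z":0,"rx":0,"ry":0,"rz":0,"hand":0.085},{"x":0,"y":0,"z":0,"rx":0,"ry":0,"rz":0,"hand":0.085}])

```text
t: 2.52
position: [0.5084, 0.2894, 0.1995]
tool_rot: [180.0, 0.1, 8.2]
wrist_force: [-0.4, 0.4, -0.1]
finger_gap: 0.995
```

```bash
cat >> h.py <<'E'
def wcam():
    s=env.state(); im,d=get_image('wrist'); ci=camera_info('wrist')
    T=np.eye(4); T[:3,:3]=Ro.from_euler('xyz',s['tool_rot'],degrees=True).as_matrix(); T[:3,3]=s['position']
    M=T@np.array(ci['tool_from_camera']); K=np.array([[ci['fx'],0,ci['cx']],[0,ci['fy'],ci['cy']],[0,0,1.]])
    return im,d,K,M
def wray(K,M,uv,z):
    d=M[:3,:3]@np.linalg.solve(K,[uv[0],uv[1],1.]); o=M[:3,3]; return o+d*(z-o[2])/d[2]
def wcloud(K,M,d):
    v,u=np.mgrid[0:400,0:640]
    p=np.stack([(u-K[0,2])/K[0,0]*d,(v-K[1,2])/K[1,1]*d,d],-1); return p@M[:3,:3].T+M[:3,3]
E
python3 - <<'E'
from h import *
np.set_printoptions(precision=4,suppress=True)
plan([.5066,.2887,.2],8.1)
im,d,K,M=wcam(); save('w1',im); np.savez('pics/w1.npz',im=im,d=d,K=K,M=M)
for l in('violet_centre','red_centre'):
    for m in masks_of('wrist',l):
        v,u=np.nonzero(m['region']); pts=np.stack([u,v],1).astype(np.float32)
        hull=cv2.convexHull(pts); e=cv2.fitEllipse(hull[:,0]) if len(hull)>5 else None
        print(l,m['confidence'],len(u),(u.mean(),v.mean()),u.min(),u.max(),v.min(),v.max(),e,wray(K,M,(u.mean(),v.mean()),.045), spot_point('wrist',l)[0]['xy'])
E
```

```text
total tool shift now [-0.0018  0.0004 -0.0005] rotvec [0.0002 0.0012 0.0016] pos [0.5084 0.2894 0.1995] rot [179.99   0.07   8.19] t 2.52 gap 85.0 F [-0.44  0.35 -0.09]Traceback (most recent call last):
  File "<stdin>", line 9, in <module>
IndexError: list index out of range
```

View pics/w1.png

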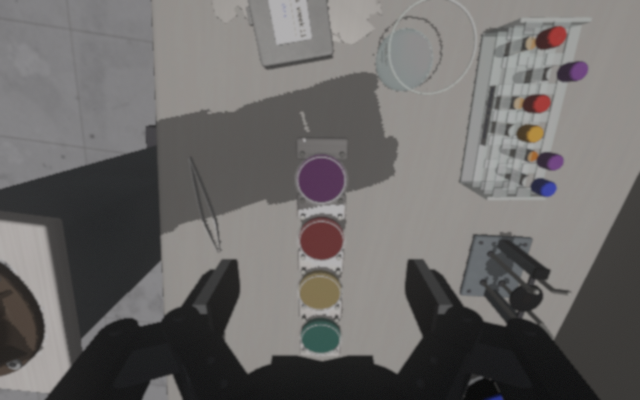

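The wrist view has violet at (321,180), red at (321,240), straw at (320,291) and green at (320,336), with the rack axis vertical in the image, so the yaw is right.

```bash
cat >> h.py <<'E'
def segs(im,K,M,z=.048):
    hsv=cv2.cvtColor(im,cv2.COLOR_RGB2HSV); out={}
    for n,(lo,hi) in dict(violet=((135,60,40),(165,255,200)),red=((172,90,60),(180,255,255)),straw=((18,50,80),(30,200,255)),green=((75,80,40),(95,255,255))).items():
        m=cv2.inRange(hsv,lo,hi); nn,lab,st,ce=cv2.connectedComponentsWithStats(m)
        o=sorted([(st[i,4],tuple(ce[i])) for i in range(1,nn)])[::-1][:2]
        out[n]=[(a,np.round(c,1),np.round(wray(K,M,c,z)[:2],4)) for a,c in o]
    return out
E
python3 - <<'E'
from h import *
np.set_printoptions(precision=4,suppress=True)
f=np.load('pics/w1.npz'); im,d,K,M=[f[k] for k in('im','d','K','M')]
hsv=cv2.cvtColor(im,cv2.COLOR_RGB2HSV); print([hsv[v,u] for v,u in((180,321),(240,321),(291,320),(336,320))])
for k,v in segs(im,K,M).items(): print(k,v)
P=wcloud(K,M,d); print(P[180,321],P[240,321],P[291,320],P[336,320]); print(P[148,320])
# rack edge points in row ranges
for v in (148,212,265):
    row=P[v]; ok=np.nonzero((row[:,2]>.025)&(row[:,2]<.045)&(abs(np.arange(640)-320)<45))[0]; print(v,ok.min(),ok.max(),row[ok.min()],row[ok.max()])
E
```

```text
[array([149,  93,  85], dtype=uint8), array([  0, 120, 102], dtype=uint8), array([ 22,  92, 127], dtype=uint8), array([ 84, 100,  87], dtype=uint8)]
violet [(np.int32(1461), array([320.9, 179.5]), array([0.5065, 0.2893])), (np.int32(340), array([575.6,  70.9]), array([0.738 , 0.4335]))]
red [(np.int32(6), array([314.3, 232.5]), array([0.508 , 0.2245])), (np.int32(3), array([330., 225.]), array([0.5248, 0.2366]))]
straw [(np.int32(1203), array([319.6, 289.7]), array([0.5251, 0.1466])), (np.int32(264), array([533.9, 133.5]), array([0.7201, 0.3702]))]
green [(np.int32(678), array([320.2, 338.8]), array([0.5369, 0.069 ])), (np.int32(5), array([323., 322.]), array([0.5366, 0.0973]))]
[0.5067 0.2894 0.0503] [0.5169 0.2175 0.0512] [0.5257 0.1465 0.0504] [0.5357 0.0755 0.05  ]
[0.5009 0.3214 0.0353]
148 297 348 [0.4757 0.3176 0.0342] [0.5318 0.3255 0.0333]
212 298 345 [0.4856 0.2423 0.0351] [0.5412 0.25   0.0343]
265 299 343 [0.4952 0.1699 0.0343] [0.5506 0.1786 0.0355]
```

Run:
```python
from h import *
np.set_printoptions(precision=3,suppress=True)
f=np.load('pics/w1.npz'); im,d,K,M=[f[k] for k in('im','d','K','M')]
T=np.array(camera_info('wrist')['tool_from_camera']); 
v,u=np.mgrid[0:400,0:640]
p=np.stack([(u-K[0,2])/K[0,0]*d,(v-K[1,2])/K[1,1]*d,d],-1)@T[:3,:3].T+T[:3,3]
m=(d>0.03)&(p[...,2]<.06)&(abs(p[...,0])<.062)&(v>230)
for lo in np.arange(-.06,.03,.01):
    s=p[m&(p[...,2]>lo)&(p[...,2]<=lo+.01)]; 
    if len(s): print(round(lo,3),len(s),s.min(0),s.max(0))
for px in((235,262),(228,300),(213,300),(415,264),(200,320)): print(px,p[px[1],px[0]],d[px[1],px[0]])
```

```text
-0.06 1459 [-0.057 -0.012 -0.06 ] [ 0.056  0.011 -0.05 ]
-0.05 1150 [-0.057 -0.012 -0.05 ] [ 0.056  0.012 -0.04 ]
-0.04 450 [-0.053 -0.012 -0.04 ] [ 0.055  0.011 -0.032]
(235, 262) [-0.043 -0.01  -0.037] 0.14323062
(228, 300) [-0.042  0.    -0.053] 0.13132226
(213, 300) [-0.043 -0.011 -0.067] 0.114459865
(415, 264) [ 0.043 -0.011 -0.042] 0.13838057
(200, 320) [-0.043 -0.012 -0.079] 0.10291162
```

arm_command(plan=[{"x":-0.002,"y":0,"z":0.035,"rx":0,"ry":0,"rz":0,"hand":0.085},{"x":0,"y":0,"z":0.03,"rx":0,"ry":0,"rz":0,"hand":0.085},{"x":0,"y":0,"z":0,"rx":0,"ry":0,"rz":0,"hand":0.085},{"x":0,"y":0,"z":0,"rx":0,"ry":0,"rz":0,"hand":0.085}])

```text
t: 3.0
position: [0.5043, 0.2913, 0.1353]
tool_rot: [180.0, 0.1, 8.5]
wrist_force: [-0.0, 0.0, 1.1]
finger_gap: 0.989
```

Run:
```python
from h import *
np.set_printoptions(precision=4,suppress=True)
plan([.5065,.289,.053],8.1)
im,d,K,M=wcam(); save('w2',im); np.savez('pics/w2.npz',im=im,d=d,K=K,M=M)
for k,v in segs(im,K,M).items(): print(k,v[:1])
plan([.5065,.289,.053],8.1)
T=np.array(camera_info('wrist')['tool_from_camera']); 
v,u=np.mgrid[0:400,0:640]
p=np.stack([(u-K[0,2])/K[0,0]*d,(v-K[1,2])/K[1,1]*d,d],-1)@T[:3,:3].T+T[:3,3]
for v in range(200,300,10): print(v,[p[v,u] for u in(235,240,246)],d[v,235:250:5])
im,d=get_image('side'); save('s2',im);
```

```text
total tool shift now [0.002  0.0026 0.0823] rotvec [0.0004 0.0019 0.0066] pos [0.5043 0.2913 0.1353] rot [179.98   0.11   8.48] t 3.0 gap 84.5 F [-0.04  0.04  1.07]
violet [(np.int32(2190), array([324.8, 200.9]), array([0.5066, 0.2892]))]
red [(np.int32(8), array([344.1, 275.1]), array([0.5371, 0.2154]))]
straw [(np.int32(1577), array([321.8, 329. ]), array([0.525 , 0.1465]))]
green []
total tool shift now [0.0009 0.0027 0.0836] rotvec [-0.0002 -0.0007  0.0063] pos [0.5052 0.2915 0.1366] rot [-179.99   -0.04    8.46] t 3.05 gap 85.4 F [0.09 0.08 0.53]
200 [array([-0.0937,  0.0182,  0.1357]), array([-0.0882,  0.018 ,  0.1352]), array([-0.0814,  0.0176,  0.1338])] [0.3155 0.3151 0.3147]
210 [array([-0.0947,  0.0295,  0.1352]), array([-0.0891,  0.0293,  0.1347]), array([-0.0826,  0.0293,  0.1346])] [0.3188 0.3183 0.317 ]
220 [array([-0.0959,  0.0413,  0.1353]), array([-0.0905,  0.0414,  0.1356]), array([-0.0837,  0.0412,  0.135 ])] [0.3228 0.3231 0.3229]
230 [array([-0.0969,  0.0531,  0.1347]), array([-0.0911,  0.0528,  0.1342]), array([-0.085 ,  0.0537,  0.136 ])] [0.3261 0.3255 0.3261]
240 [array([-0.0982,  0.0657,  0.1353]), array([-0.0924,  0.0653,  0.1346]), array([-0.0855,  0.0649,  0.1338])] [0.3308 0.33   0.3289]
250 [array([-0.0992,  0.0778,  0.1343]), array([-0.0934,  0.0777,  0.1342]), array([-0.0866,  0.0777,  0.1341])] [0.3338 0.3337 0.3348]
260 [array([-0.0425, -0.0109, -0.0374]), array([-0.0949,  0.0911,  0.1349]), array([-0.0875,  0.0901,  0.1333])] [0.1425 0.3387 0.3392]
270 [array([-0.0429, -0.0056, -0.0378]), array([-0.0958,  0.1038,  0.1341]), array([-0.0889,  0.104 ,  0.1344])] [0.1438 0.3422 0.3433]
280 [array([-0.0427, -0.0014, -0.04  ]), array([-0.0971,  0.1175,  0.1343]), array([-0.0899,  0.1172,  0.1338])] [0.1431 0.3468 0.3477]
290 [array([-0.0424,  0.0026, -0.0424]), array([-0.0424,  0.0079, -0.0351]), array([-0.0912,  0.1314,  0.1341])] [0.1422 0.1508 0.3519]
```

View pics/w2.png

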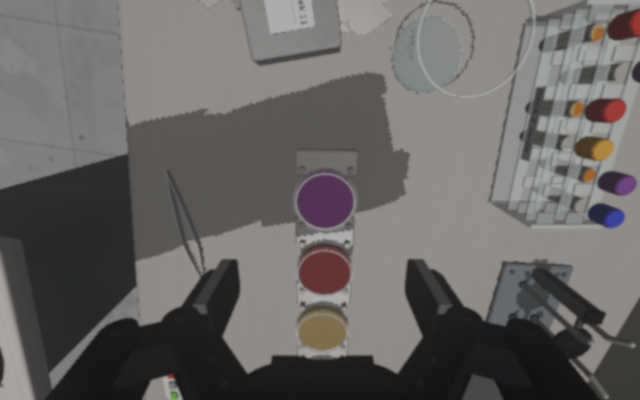

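View pics/s2.png

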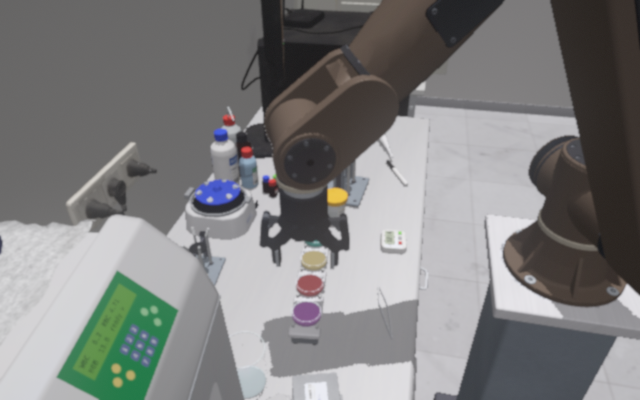

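Run:
```python
from h import *
np.set_printoptions(precision=4,suppress=True)
im,d=get_image('side'); P=cloud('side',d)
for u in (262,268,272,276,280,284,325,330,334,338):
    print(u,[(v,np.round(P[v,u],3)) for v in range(245,272,5)])
q=P[150:290,240:370].reshape(-1,3); s=q[(q[:,2]>.09)&(q[:,1]>.2)&(q[:,1]<.4)]
for lo in np.arange(.09,.3,.02):
    t=s[(s[:,2]>lo)&(s[:,2]<lo+.02)]
    if len(t): print(round(lo,2),len(t),t.min(0),t.max(0))
```

```text
262 [(245, array([0.571, 0.317, 0.222])), (250, array([0.659, 0.094, 0.002])), (255, array([0.654, 0.109, 0.001])), (260, array([ 0.65 ,  0.124, -0.   ])), (265, array([ 0.645,  0.138, -0.002])), (270, array([0.639, 0.155, 0.   ]))]
268 [(245, array([0.564, 0.307, 0.214])), (250, array([0.646, 0.089, 0.   ])), (255, array([0.64 , 0.109, 0.003])), (260, array([ 0.637,  0.12 , -0.001])), (265, array([0.631, 0.137, 0.   ])), (270, array([ 0.628,  0.149, -0.003]))]
272 [(245, array([0.556, 0.312, 0.22 ])), (250, array([0.557, 0.311, 0.208])), (255, array([0.559, 0.306, 0.192])), (260, array([0.559, 0.307, 0.182])), (265, array([0.622, 0.136, 0.001])), (270, array([0.618, 0.151, 0.   ]))]
276 [(245, array([0.549, 0.31 , 0.219])), (250, array([0.55 , 0.31 , 0.209])), (255, array([0.551, 0.31 , 0.197])), (260, array([0.551, 0.31 , 0.186])), (265, array([0.552, 0.31 , 0.174])), (270, array([0.61 , 0.148, 0.   ]))]
280 [(245, array([0.543, 0.309, 0.22 ])), (250, array([0.549, 0.292, 0.193])), (255, array([0.548, 0.296, 0.186])), (260, array([0.549, 0.296, 0.174])), (265, array([0.605, 0.132, 
[... 934 characters left out ...]
270, array([0.485, 0.124, 0.002]))]
338 [(245, array([0.449, 0.292, 0.222])), (250, array([0.449, 0.291, 0.21 ])), (255, array([0.451, 0.279, 0.189])), (260, array([0.482, 0.09 , 0.001])), (265, array([ 0.479,  0.104, -0.001])), (270, array([0.477, 0.12 , 0.   ]))]
0.15 1 [0.5476 0.3012 0.1695] [0.5476 0.3012 0.1695]
0.17 126 [0.4506 0.2791 0.1706] [0.5593 0.3109 0.1895]
0.19 148 [0.4493 0.2813 0.1903] [0.5632 0.3123 0.21  ]
0.21 481 [0.4313 0.2688 0.2101] [0.577 0.317 0.23 ]
0.23 652 [0.433  0.2692 0.23  ] [0.576  0.3166 0.2499]
0.25 850 [0.435  0.2712 0.25  ] [0.573  0.3167 0.27  ]
0.27 378 [0.4379 0.2692 0.27  ] [0.5736 0.3312 0.29  ]
0.29 503 [0.4678 0.2882 0.29  ] [0.541  0.3315 0.31  ]
```

Both the side and wrist depths show the open fingertips about 33 mm *behind* the reported TCP. The text implies about 6 mm ahead, so the sign of the overhang looks flipped (-19-13 = -32). I'll go by the measured fingertips and approach in stages.

arm_command(plan=[{"x":0.001,"y":0.003,"z":0.03,"rx":0,"ry":0,"rz":0.006,"hand":0.085},{"x":0,"y":0,"z":0.03,"rx":0,"ry":0,"rz":0,"hand":0.085},{"x":0,"y":0,"z":0.03,"rx":0,"ry":0,"rz":0,"hand":0.085},{"x":0,"y":0,"z":0,"rx":0,"ry":0,"rz":0,"hand":0.085},{"x":0,"y":0,"z":0,"rx":0,"ry":0,"rz":0,"hand":0.085}])

```text
t: 3.57
position: [0.5069, 0.2879, 0.046]
tool_rot: [180.0, 0.0, 8.0]
wrist_force: [0.1, 0.2, 1.2]
finger_gap: 0.995
```

```bash
cat >> h.py <<'E'
def tips(d,K,vmin=200):
    T=np.array(camera_info('wrist')['tool_from_camera']); v,u=np.mgrid[0:400,0:640]
    p=np.stack([(u-K[0,2])/K[0,0]*d,(v-K[1,2])/K[1,1]*d,d],-1)@T[:3,:3].T+T[:3,3]
    for sgn in(-1,1):
        m=(d>.05)&(sgn*p[...,0]>.02)&(sgn*p[...,0]<.062)&(p[...,1]<.013)&(p[...,1]>-.014)&(p[...,2]<.05)
        m&=(v>vmin); s=p[m]; o=s[np.argsort(-s[:,2])[:30]]; print('tip',sgn,np.round(o[0],4),np.round(np.median(o,0),4))
E
python3 - <<'E'
from h import *
np.set_printoptions(precision=4,suppress=True)
im,d,K,M=wcam(); save('w3',im); np.savez('pics/w3.npz',im=im,d=d,K=K,M=M)
for k,v in segs(im,K,M).items(): print(k,v[:1])
plan([.5065,.289,.012],8.1); tips(d,K)
E
```

```text
violet [(np.int32(4641), array([322.5, 243.2]), array([0.5066, 0.2895]))]
red [(np.int32(38), array([321.4, 304.7]), array([0.5122, 0.2447]))]
straw []
green []
total tool shift now [-0.001  -0.0009  0.0351] rotvec [-0.0005 -0.0017 -0.0012] pos [0.5076 0.2882 0.0471] rot [-179.97   -0.1     8.03] t 3.62 gap 84.8 F [ 0.5  -0.49  0.57]
tip -1 [-0.047  -0.0027  0.0472] [-0.0498 -0.0013  0.0464]
tip 1 [ 0.0301 -0.0067  0.0472] [0.0503 0.0003 0.0464]
```

View pics/w3.png

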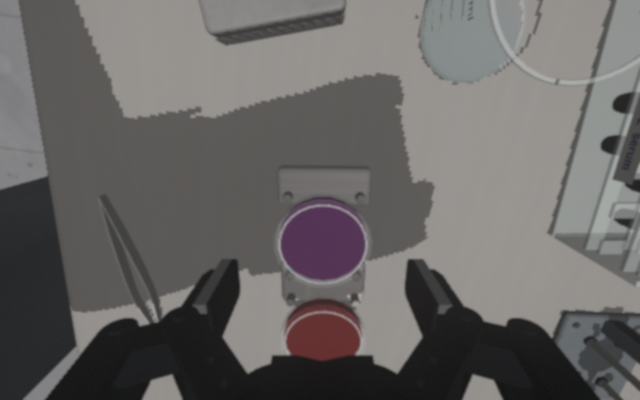

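Violet at (322,243) is centred between the jaws, and the tips are still well above it. Now I descend and close.

arm_command(plan=[{"x":-0.001,"y":-0.001,"z":0.02,"rx":0,"ry":0,"rz":0,"hand":0.085},{"x":0,"y":0,"z":0.014,"rx":0,"ry":0,"rz":0,"hand":0.085},{"x":0,"y":0,"z":0,"rx":0,"ry":0,"rz":0,"hand":0.085},{"x":0,"y":0,"z":0,"rx":0,"ry":0,"rz":0,"hand":0.085}])

```text
t: 3.95
position: [0.5064, 0.289, 0.0131]
tool_rot: [-180.0, -0.1, 8.0]
wrist_force: [0.1, -0.3, 0.7]
finger_gap: 0.993
```

Run:
```python
from h import *
np.set_printoptions(precision=4,suppress=True)
im,d,K,M=wcam(); save('w4',im); np.savez('pics/w4.npz',im=im,d=d,K=K,M=M)
for k,v in segs(im,K,M).items(): print(k,v[:1])
plan([.5065,.289,.012],8.1)
im,d=get_image('side'); save('s4',im[200:350,220:400].repeat(4,0).repeat(4,1))
```

```text
violet [(np.int32(6485), array([323.4, 275. ]), array([0.5065, 0.2898]))]
red [(np.int32(288), array([322.5, 345.5]), array([0.5124, 0.2449]))]
straw []
green []
total tool shift now [-0.0001  0.      0.0013] rotvec [-0.0008 -0.0025 -0.0013] pos [0.5066 0.289  0.0133] rot [-179.96   -0.14    8.03] t 4.0 gap 85.1 F [0.04 0.39 0.69]
```

View pics/w4.png

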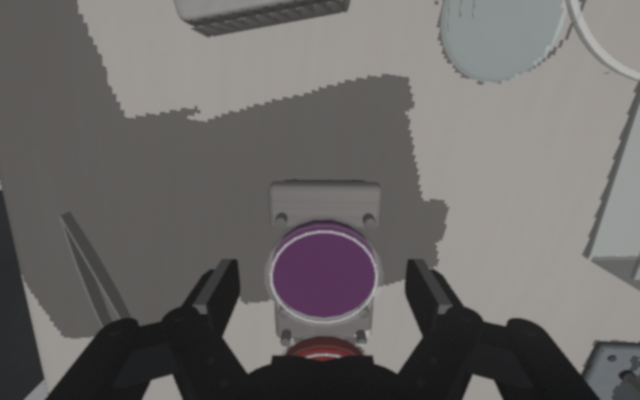

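View pics/s4.png

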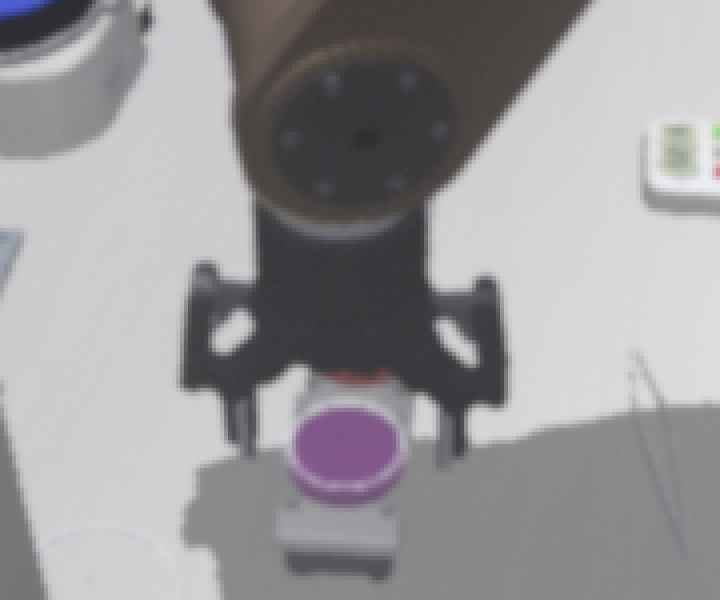

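The tips straddle the violet plate, which sits at (323,275) between the pads. Closing.

arm_command(plan=[{"x":0,"y":0,"z":0.001,"rx":0,"ry":0,"rz":0,"hand":0.045},{"x":0,"y":0,"z":0,"rx":0,"ry":0,"rz":0,"hand":0.045},{"x":0,"y":0,"z":0,"rx":0,"ry":0,"rz":0,"hand":0.045},{"x":0,"y":0,"z":0,"rx":0,"ry":0,"rz":0,"hand":0.045},{"x":0,"y":0,"z":0,"rx":0,"ry":0,"rz":0,"hand":0.045}])

```text
t: 4.47
position: [0.5059, 0.2888, 0.0114]
tool_rot: [-180.0, -0.1, 8.0]
wrist_force: [-0.4, -1.6, 8.3]
finger_gap: 0.68
```

Run:
```python
from h import *
np.set_printoptions(precision=4,suppress=True)
im,d,K,M=wcam(); save('w5',im); np.savez('pics/w5.npz',im=im,d=d,K=K,M=M)
for k,v in segs(im,K,M).items(): print(k,v[:1])
plan([.5065,.289,.012],8.1); tips(d,K,255)
```

```text
violet [(np.int32(6621), array([321.9, 276.6]), array([0.5054, 0.2897]))]
red [(np.int32(377), array([325.9, 347.6]), array([0.5138, 0.2451]))]
straw []
green []
total tool shift now [ 0.0006 -0.0002 -0.0006] rotvec [-0.0004 -0.0012 -0.0014] pos [0.506  0.2887 0.0114] rot [-179.98   -0.07    8.02] t 4.52 gap 58.1 F [-0.94 -0.69  8.78]
tip -1 [-0.0291 -0.0074 -0.0294] [-0.0389 -0.0074 -0.0323]
tip 1 [ 0.0289 -0.0086 -0.0295] [ 0.0389 -0.0073 -0.0322]
```

View pics/w5.png

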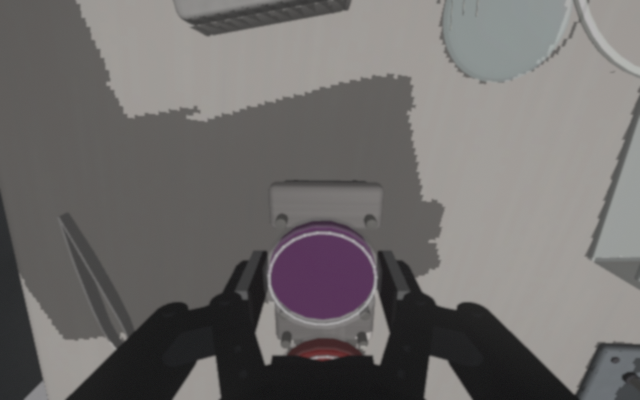

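arm_command(plan=[{"x":0,"y":0,"z":-0.01,"rx":0,"ry":0,"rz":0,"hand":0.045},{"x":0,"y":0,"z":-0.02,"rx":0,"ry":0,"rz":0,"hand":0.045},{"x":0,"y":0,"z":-0.02,"rx":0,"ry":0,"rz":0,"hand":0.045},{"x":0,"y":0,"z":0,"rx":0,"ry":0,"rz":0,"hand":0.045}])

```text
t: 4.85
position: [0.5071, 0.2892, 0.0642]
tool_rot: [-179.9, -0.3, 8.0]
wrist_force: [2.0, -0.2, 0.3]
finger_gap: 0.678
```

Run:
```python
from h import *
np.set_printoptions(precision=4,suppress=True)
im,d,K,M=wcam(); save('w6',im); np.savez('pics/w6.npz',im=im,d=d,K=K,M=M)
for k,v in segs(im,K,M,.1).items(): print(k,v[:1])
plan([.5065,.289,.012],8.1); tips(d,K,255)
im,d=get_image('side'); save('s6',im[200:350,220:400].repeat(4,0).repeat(4,1)); np.savez('pics/s6.npz',im=im,d=d)
P=cloud('side',d); 
m=cv2.inRange(cv2.cvtColor(im,cv2.COLOR_RGB2HSV),(135,60,40),(165,255,255))>0; m[:, :200]=0
print(m.sum(), np.median(P[m],0), P[m].min(0),P[m].max(0))
```

```text
violet [(np.int32(6646), array([322. , 276.8]), array([0.5065, 0.2895]))]
red [(np.int32(778), array([321.4, 332.7]), array([0.5111, 0.2547]))]
straw []
green []
total tool shift now [-0.0002  0.0001  0.0506] rotvec [-0.0011 -0.0036 -0.0013] pos [0.5065 0.289  0.0626] rot [-179.94   -0.21    8.02] t 4.9 gap 58.0 F [ 0.32 -0.12 -1.52]
tip -1 [-0.0291 -0.0073 -0.0294] [-0.0384 -0.0074 -0.0322]
tip 1 [ 0.0289 -0.0086 -0.0295] [ 0.0383 -0.0074 -0.0326]
430 [0.5054 0.2929 0.1002] [ 0.3525 -0.1404  0.0336] [0.7142 0.8779 0.7342]
```

View pics/w6.png

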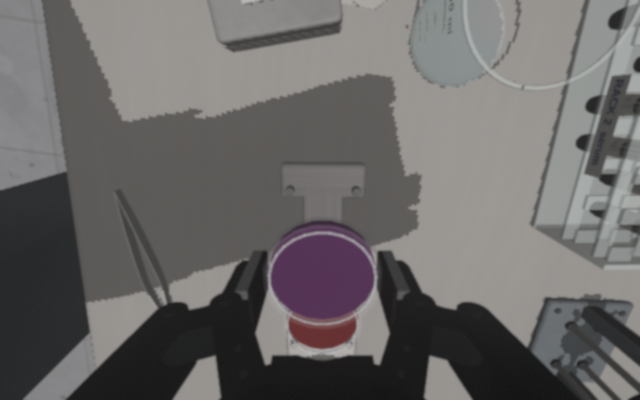

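View pics/s6.png

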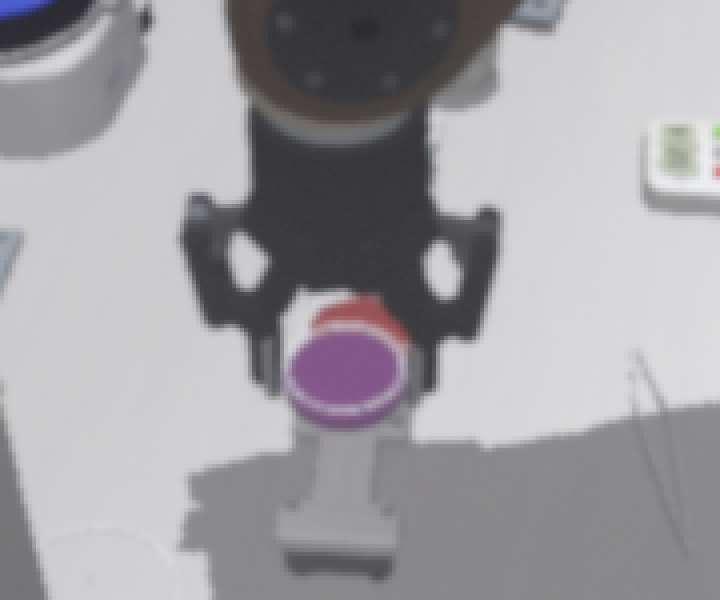

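Violet is held: its top is at z≈0.100 with TCP z 0.063, so the plate's bottom is about 23 mm above the reported TCP. Next I raise it and carry it over the magazine, staying high so the wrist camera can see the magazine.

Run:
```python
from h import *
plan([.516,-.185,.30],-4.,13)
```

```text
total tool shift now [-0.0557  0.4704 -0.239 ] rotvec [-0.0008 -0.0017  0.2098] pos [0.5059 0.2887 0.0613] rot [-1.7997e+02 -1.0000e-01  8.0200e+00] t 4.95 gap 58.0 F [-0.46  0.53 -1.3 ]
0 [-0.0043  0.0362 -0.0184] [-0.0001 -0.0001  0.0161]
1 [-0.0037  0.0362 -0.0184] [-0.0001 -0.0001  0.0161]
2 [-0.0031  0.0363 -0.0184] [-0.0001 -0.0001  0.0161]
3 [-0.0025  0.0363 -0.0184] [-0.0001 -0.0001  0.0161]
4 [-0.002   0.0364 -0.0184] [-0.0001 -0.0001  0.0161]
5 [-0.0014  0.0364 -0.0184] [-0.0001 -0.0001  0.0161]
6 [-0.0008  0.0364 -0.0184] [-0.0001 -0.0001  0.0161]
7 [-0.0002  0.0364 -0.0184] [-0.0001 -0.0001  0.0161]
8 [ 0.0004  0.0364 -0.0184] [-0.0001 -0.0001  0.0161]
9 [ 0.001   0.0364 -0.0184] [-0.0001 -0.0001  0.0161]
10 [ 0.0016  0.0364 -0.0184] [-0.0001 -0.0001  0.0161]
11 [ 0.0021  0.0364 -0.0184] [-0.0001 -0.0001  0.0161]
12 [ 0.0027  0.0363 -0.0184] [-0.0001 -0.0001  0.0161]
```

arm_command(plan=[{"x":-0.002,"y":0.015,"z":-0.03,"rx":0,"ry":0,"rz":0.016,"hand":0.045},{"x":-0.004,"y":0.03,"z":-0.025,"rx":0,"ry":0,"rz":0.016,"hand":0.045},{"x":-0.003,"y":0.035,"z":-0.02,"rx":0,"ry":0,"rz":0.016,"hand":0.045},{"x":-0.003,"y":0.036,"z":-0.018,"rx":0,"ry":0,"rz":0.016,"hand":0.045},{"x":-0.002,"y":0.036,"z":-0.018,"rx":0,"ry":0,"rz":0.016,"hand":0.045}])

```text
t: 5.37
position: [0.5066, 0.1345, 0.1715]
tool_rot: [180.0, 0.1, 3.4]
wrist_force: [0.3, -0.3, -0.4]
finger_gap: 0.68
```

arm_command(plan=[{"x":-0.002,"y":0.036,"z":-0.018,"rx":0,"ry":0,"rz":0.016,"hand":0.045},{"x":-0.001,"y":0.036,"z":-0.018,"rx":0,"ry":0,"rz":0.016,"hand":0.045},{"x":-0.001,"y":0.036,"z":-0.018,"rx":0,"ry":0,"rz":0.016,"hand":0.045},{"x":0,"y":0.036,"z":-0.018,"rx":0,"ry":0,"rz":0.016,"hand":0.045},{"x":0,"y":0.036,"z":-0.018,"rx":0,"ry":0,"rz":0.016,"hand":0.045}])

```text
t: 5.78
position: [0.5077, -0.0459, 0.2615]
tool_rot: [-180.0, 0.1, -1.2]
wrist_force: [0.3, -0.3, -0.4]
finger_gap: 0.675
```

arm_command(plan=[{"x":0.001,"y":0.036,"z":-0.018,"rx":0,"ry":0,"rz":0.016,"hand":0.045},{"x":0.001,"y":0.036,"z":-0.018,"rx":0,"ry":0,"rz":0.016,"hand":0.045},{"x":0,"y":0,"z":0,"rx":0,"ry":0,"rz":0,"hand":0.045},{"x":0,"y":0,"z":0,"rx":0,"ry":0,"rz":0,"hand":0.045}])

```text
t: 6.12
position: [0.5082, -0.1178, 0.2971]
tool_rot: [-180.0, -0.0, -3.2]
wrist_force: [0.3, -0.0, -1.0]
finger_gap: 0.673
```

Run:
```python
from h import *
np.set_printoptions(precision=4,suppress=True)
plan([.516,-.185,.30],-4.)
im,d,K,M=wcam(); save('w7',im); np.savez('pics/w7.npz',im=im,d=d,K=K,M=M)
plan([.516,-.185,.30],-4.)
for l in ('magazine','platform_top'): print(l,[(np.round(r['xy'],1),round(r['confidence'],2)) for r in spot_point('wrist',l)])
```

```text
total tool shift now [ 0.0115  0.0667 -0.0029] rotvec [-0.0001 -0.      0.0147] pos [ 0.5082 -0.1178  0.2971] rot [-179.99   -0.     -3.16] t 6.12 gap 57.5 F [ 0.28 -0.03 -0.99]
total tool shift now [ 0.0117  0.0679 -0.0037] rotvec [-0.0007  0.0013  0.0163] pos [ 0.508  -0.1165  0.2964] rot [-179.96    0.07   -3.07] t 6.17 gap 57.6 F [-0.15  0.27 -1.2 ]
magazine [(array([327.4, 197. ]), 0.97), (array([328.5, 219. ]), 0.54)]
platform_top [(array([333.4, 221.9]), 0.61)]
```

View pics/w7.png

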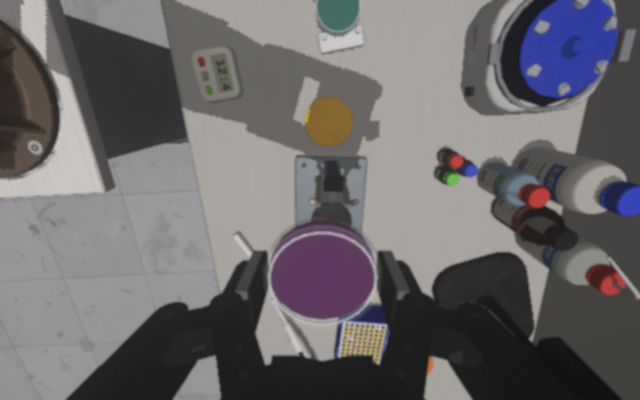

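The magazine base is at (330,190) and its platform is partly hidden by the held plate. I'll move on until it is directly below.

arm_command(plan=[{"x":0.006,"y":0.034,"z":0,"rx":0,"ry":0,"rz":0.008,"hand":0.045},{"x":0.006,"y":0.034,"z":0,"rx":0,"ry":0,"rz":0.008,"hand":0.045},{"x":0,"y":0,"z":0,"rx":0,"ry":0,"rz":0,"hand":0.045},{"x":0,"y":0,"z":0,"rx":0,"ry":0,"rz":0,"hand":0.045},{"x":0,"y":0,"z":0,"rx":0,"ry":0,"rz":0,"hand":0.045}])

```text
t: 6.68
position: [0.5164, -0.1836, 0.2965]
tool_rot: [-179.9, 0.1, -3.8]
wrist_force: [0.4, -0.0, 0.2]
finger_gap: 0.675
```

Run:
```python
from h import *
np.set_printoptions(precision=4,suppress=True)
plan([.516,-.185,.30],-4.)
im,d,K,M=wcam(); save('w8',im); np.savez('pics/w8.npz',im=im,d=d,K=K,M=M)
plan([.516,-.185,.30],-4.)
for l in ('magazine','platform_top'): print(l,[(np.round(r['xy'],1),round(r['confidence'],2)) for r in spot_point('wrist',l)])
cv2.imwrite('pics/w8c.png',cv2.resize(im[60:260,220:440,::-1],None,fx=3,fy=3,interpolation=cv2.INTER_CUBIC))
```

```text
total tool shift now [-0.0003  0.0014 -0.0035] rotvec [-0.0009  0.0014  0.0028] pos [ 0.5164 -0.1836  0.2965] rot [-179.95    0.08   -3.84] t 6.68 gap 57.6 F [ 0.41 -0.04  0.18]
total tool shift now [-0.0003  0.0016 -0.0032] rotvec [-0.0007  0.0009  0.0033] pos [ 0.5164 -0.1834  0.2968] rot [-179.96    0.05   -3.81] t 6.73 gap 57.8 F [-0.01  0.82 -1.39]
magazine [(array([317.7, 157.9]), 0.61)]
platform_top [(array([323., 175.]), 0.62)]
```

View pics/w8c.png

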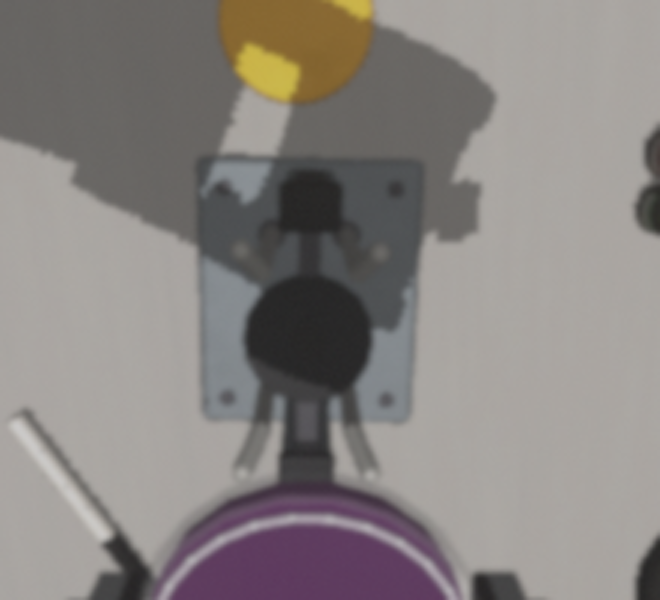

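Run:
```python
from h import *
np.set_printoptions(precision=4,suppress=True)
f=np.load('pics/w8.npz'); im,d,K,M=[f[k] for k in('im','d','K','M')]
g=lambda c,z: wray(K,M,(220+(c[0]+.5)/3-.5,60+(c[1]+.5)/3-.5),z)[:2]
r=np.array([g(c,.147) for c in((242,250),(380,253),(243,471),(370,473))]); print('rods',r,r.mean(0))
y=(r[0]+r[1]-r[2]-r[3]); x=(r[1]+r[3]-r[0]-r[2]); print('yaw',np.degrees(np.arctan2(-y[0],y[1])),np.degrees(np.arctan2(x[1],x[0])),np.linalg.norm(y)/2,np.linalg.norm(x)/2)
b=np.array([g(c,.012) for c in((197,157),(424,160),(205,420),(411,423))]); print('base',b,b.mean(0))
y=(b[0]+b[1]-b[2]-b[3]); x=(b[1]+b[3]-b[0]-b[2]); print('yaw',np.degrees(np.arctan2(-y[0],y[1])),np.degrees(np.arctan2(x[1],x[0])),np.linalg.norm(y)/2,np.linalg.norm(x)/2)
P=wcloud(K,M,d); q=P[60:260,220:440].reshape(-1,3); s=q[(q[:,2]>.1)&(q[:,2]<.11)]
# platform: points within 29mm of guess
c=np.array([.516,-.185])
for _ in range(5): t=s[np.linalg.norm(s[:,:2]-c,axis=1)<.028]; c=(t[:,:2].min(0)+t[:,:2].max(0))/2
print('plat',c,t.mean(0),len(t), t[:,:2].min(0),t[:,:2].max(0))
print('disc px',g((308,335),.105))
# black disc gray threshold
gr=im.max(2); m=(gr<50).astype(np.uint8); m[:150]=0;m[200:]=0;m[:,:290]=0;m[:,350:]=0
v,u=np.nonzero(m); print(len(u),u.min(),u.max())
for vv in range(150,195,4):
    uu=np.nonzero(m[vv])[0]; 
    if len(uu): print(vv,uu.min(),uu.max(),(uu.min()+uu.max())/2)
```

```text
rods [[ 0.4958 -0.1417]
 [ 0.544  -0.146 ]
 [ 0.4885 -0.225 ]
 [ 0.5368 -0.2291]] [ 0.5163 -0.1854]
yaw -4.975084282305429 -4.9581230126339015 0.08352049349754796 0.04845708009688774
base [[ 0.4667 -0.114 ]
 [ 0.5767 -0.1229]
 [ 0.4563 -0.2487]
 [ 0.5664 -0.2579]] [ 0.5165 -0.1859]
yaw -4.371096282557125 -4.6652580791692255 0.13523355857873615 0.11037820840303533
plat [ 0.5163 -0.1851] [ 0.5165 -0.185   0.106 ] 1461 [ 0.4898 -0.2128] [ 0.5428 -0.1573]
disc px [ 0.5161 -0.1837]
1135 303 342
154 314 331 322.5
158 309 337 323.0
162 306 340 323.0
166 304 341 322.5
170 303 341 322.0
174 303 342 322.5
178 304 341 322.5
182 311 339 325.0
186 321 336 328.5
```

The magazine axis is at (0.5164, -0.1854) with yaw about -4.7° and the platform at z≈0.106. Rods, base and disc agree within 1 mm. I descend to just above the rods.

arm_command(plan=[{"x":0,"y":0.002,"z":0.039,"rx":0,"ry":0,"rz":0.016,"hand":0.045},{"x":0,"y":0,"z":0.039,"rx":0,"ry":0,"rz":0,"hand":0.045},{"x":0,"y":0,"z":0.039,"rx":0,"ry":0,"rz":0,"hand":0.045},{"x":0,"y":0,"z":0.035,"rx":0,"ry":0,"rz":0,"hand":0.045},{"x":0,"y":0,"z":0,"rx":0,"ry":0,"rz":0,"hand":0.045}])

```text
t: 7.25
position: [0.5139, -0.1847, 0.1399]
tool_rot: [-179.8, 0.5, -4.8]
wrist_force: [-0.7, 0.1, -1.0]
finger_gap: 0.678
```

arm_command(plan=[{"x":0,"y":0,"z":0,"rx":0,"ry":0,"rz":0,"hand":0.045},{"x":0,"y":0,"z":0,"rx":0,"ry":0,"rz":0,"hand":0.045}])

```text
t: 7.42
position: [0.5174, -0.1868, 0.1472]
tool_rot: [180.0, -0.1, -4.8]
wrist_force: [-0.2, 0.2, 0.5]
finger_gap: 0.678
```

Run:
```python
from h import *
np.set_printoptions(precision=4,suppress=True)
plan([.5164,-.1856,.075],-4.7)
im,d,K,M=wcam(); save('w9',im); np.savez('pics/w9.npz',im=im,d=d,K=K,M=M)
plan([.5164,-.1856,.075],-4.7); s=env.state()
print('plate centre',segs(im,K,M,s['position'][2]+.037)['violet'][:1])
cv2.imwrite('pics/w9c.png',cv2.resize(im[180:380,220:440,::-1],None,fx=3,fy=3,interpolation=cv2.INTER_CUBIC))
```

```text
total tool shift now [-0.0012 -0.0011  0.0722] rotvec [ 0.0007 -0.0021 -0.0013] pos [ 0.5174 -0.1868  0.1472] rot [179.96  -0.12  -4.78] t 7.42 gap 57.9 F [-0.23  0.23  0.46]
total tool shift now [-0.0014 -0.0013  0.0726] rotvec [ 0.0011 -0.0031 -0.0015] pos [ 0.5175 -0.1869  0.1476] rot [179.93  -0.18  -4.78] t 7.47 gap 58.0 F [ 0.17 -0.54  0.08]
plate centre [(np.int32(6564), array([322. , 276.3]), array([ 0.517 , -0.1851]))]
```

View pics/w9c.png

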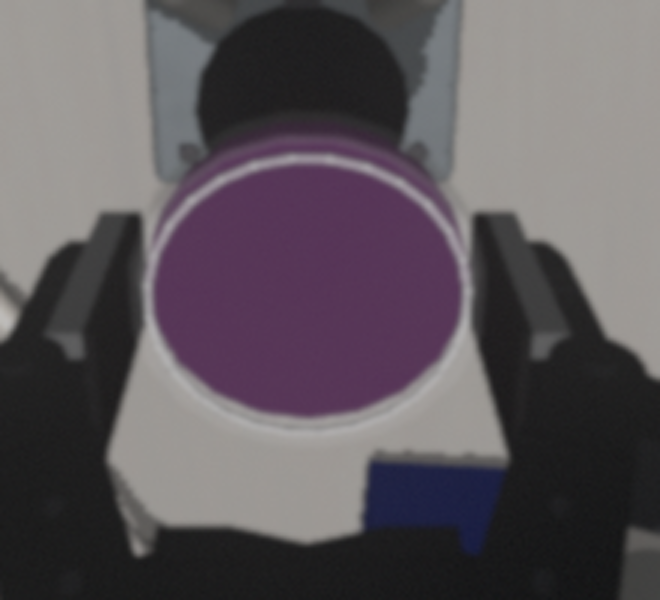

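arm_command(plan=[{"x":-0.001,"y":-0.0005,"z":0.014,"rx":0,"ry":0,"rz":0,"hand":0.045},{"x":0,"y":0,"z":0.014,"rx":0,"ry":0,"rz":0,"hand":0.045},{"x":0,"y":0,"z":0.014,"rx":0,"ry":0,"rz":0,"hand":0.045},{"x":0,"y":0,"z":0.008,"rx":0,"ry":0,"rz":0,"hand":0.045},{"x":0,"y":0,"z":0.003,"rx":0,"ry":0,"rz":0,"hand":0.045}])

```text
t: 7.88
position: [0.5158, -0.1863, 0.0929]
tool_rot: [180.0, -0.1, -4.8]
wrist_force: [-0.3, -0.3, -0.3]
finger_gap: 0.676
```

arm_command(plan=[{"x":0,"y":0,"z":0,"rx":0,"ry":0,"rz":0,"hand":0.045},{"x":0,"y":0,"z":0,"rx":0,"ry":0,"rz":0,"hand":0.045},{"x":0,"y":0,"z":0,"rx":0,"ry":0,"rz":0,"hand":0.045}])

```text
t: 8.13
position: [0.5159, -0.1864, 0.0933]
tool_rot: [180.0, -0.1, -4.8]
wrist_force: [0.1, 0.3, -0.2]
finger_gap: 0.675
```

Run:
```python
from h import *
np.set_printoptions(precision=4,suppress=True)
im,d,K,M=wcam(); save('w10',im); np.savez('pics/w10.npz',im=im,d=d,K=K,M=M)
plan([.5164,-.1864,.075],-4.7); s=env.state()
print('plate centre',segs(im,K,M,s['position'][2]+.037)['violet'][:1])
im,d=get_image('side'); cv2.imwrite('pics/s10.png',cv2.resize(im[100:230,270:430,::-1],None,fx=4,fy=4,interpolation=cv2.INTER_CUBIC))
```

```text
total tool shift now [ 0.0006 -0.      0.0181] rotvec [ 0.0004 -0.0013 -0.002 ] pos [ 0.5158 -0.1864  0.0931] rot [179.97  -0.08  -4.81] t 8.18 gap 57.9 F [-0.1  -0.95  0.48]
plate centre [(np.int32(6613), array([322. , 276.6]), array([ 0.5155, -0.1852]))]
```

View pics/w10.png

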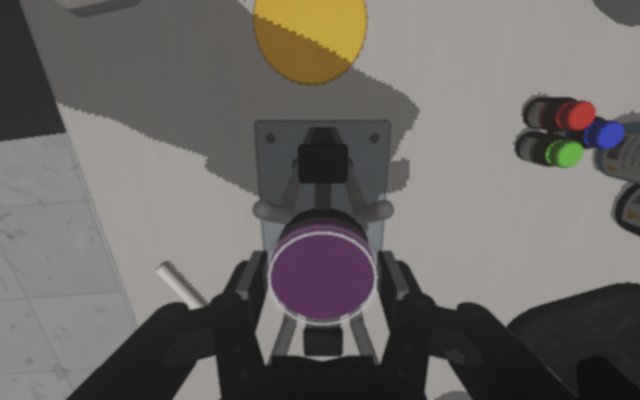

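View pics/s10.png

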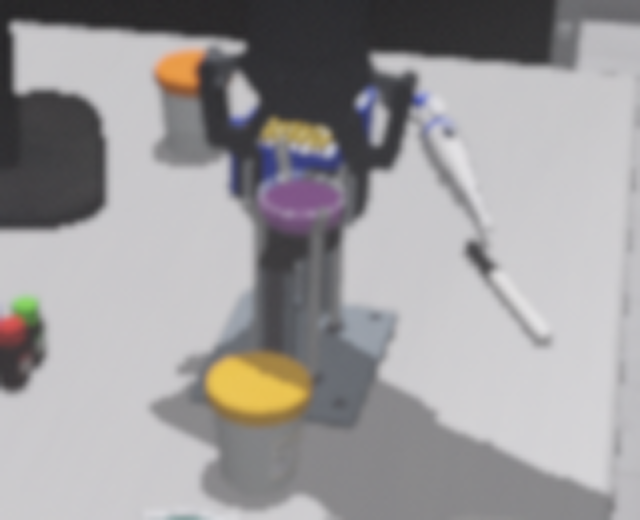

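The plate sits centred between the rods at (322,276), with no side force. I lower it onto the platform, about 8 mm into the spring, and then release.

arm_command(plan=[{"x":0.0005,"y":0,"z":0.005,"rx":0,"ry":0,"rz":0,"hand":0.045},{"x":0,"y":0,"z":0.005,"rx":0,"ry":0,"rz":0,"hand":0.045},{"x":0,"y":0,"z":0.005,"rx":0,"ry":0,"rz":0,"hand":0.045},{"x":0,"y":0,"z":0.005,"rx":0,"ry":0,"rz":0,"hand":0.045},{"x":0,"y":0,"z":0,"rx":0,"ry":0,"rz":0,"hand":0.045}])

```text
t: 8.65
position: [0.5155, -0.186, 0.071]
tool_rot: [-180.0, 0.1, -4.8]
wrist_force: [-0.0, -0.3, 0.1]
finger_gap: 0.678
```

Run:
```python
from h import *
np.set_printoptions(precision=4,suppress=True)
im,d,K,M=wcam(); save('w11',im)
plan([.5164,-.1864,.075],-4.7); s=env.state()
print('plate centre',segs(im,K,M,s['position'][2]+.037)['violet'][:1])
```

```text
total tool shift now [ 0.0008  0.0002 -0.0035] rotvec [-0.0006  0.0013 -0.002 ] pos [ 0.5156 -0.1861  0.0715] rot [-179.96    0.08   -4.82] t 8.7 gap 57.8 F [-0.19 -0.22  0.64]
plate centre [(np.int32(6617), array([322. , 276.6]), array([ 0.5153, -0.1845]))]
```

View pics/w11.png

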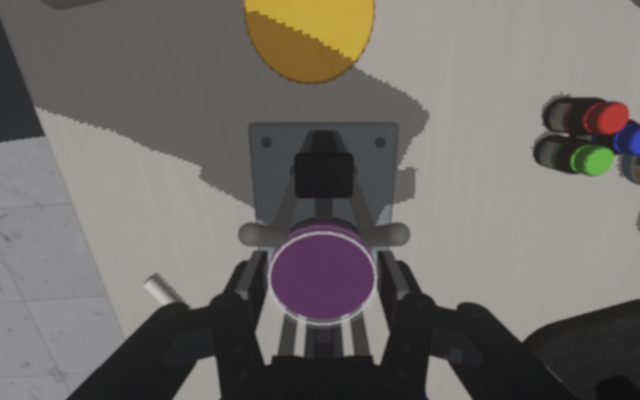

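arm_command(plan=[{"x":0,"y":0,"z":0,"rx":0,"ry":0,"rz":0,"hand":0.065},{"x":0,"y":0,"z":0,"rx":0,"ry":0,"rz":0,"hand":0.075},{"x":0,"y":0,"z":0,"rx":0,"ry":0,"rz":0,"hand":0.085},{"x":0,"y":0,"z":0,"rx":0,"ry":0,"rz":0,"hand":0.085},{"x":0,"y":0,"z":0,"rx":0,"ry":0,"rz":0,"hand":0.085}])

```text
t: 9.12
position: [0.516, -0.1862, 0.0724]
tool_rot: [-180.0, -0.0, -4.8]
wrist_force: [-0.1, -0.2, -0.1]
finger_gap: 0.996
```

arm_command(plan=[{"x":0,"y":0,"z":-0.02,"rx":0,"ry":0,"rz":0,"hand":0.085},{"x":0,"y":0,"z":-0.03,"rx":0,"ry":0,"rz":0,"hand":0.085},{"x":0,"y":0,"z":-0.03,"rx":0,"ry":0,"rz":0,"hand":0.085},{"x":0,"y":0,"z":-0.03,"rx":0,"ry":0,"rz":0,"hand":0.085},{"x":0,"y":0,"z":-0.03,"rx":0,"ry":0,"rz":0,"hand":0.085}])

```text
t: 9.53
position: [0.5157, -0.1861, 0.2139]
tool_rot: [-180.0, -0.0, -4.8]
wrist_force: [0.5, -0.3, 0.2]
finger_gap: 0.993
```

Run:
```python
from h import *
np.set_printoptions(precision=4,suppress=True)
im,d,K,M=wcam(); save('w12',im); np.savez('pics/w12.npz',im=im,d=d,K=K,M=M)
plan([.5164,-.1864,.075],-4.7)
c=segs(im,K,M,.105)['violet'][:2]; print('plate',c); P=wcloud(K,M,d)
for a,uv,w in c[:1]:
    u,v=np.round(uv).astype(int); print(P[v,u],P[v-8:v+9:4,u,2],P[v,u-12:u+13:6,2])
```

```text
total tool shift now [-0.0023 -0.0009  0.1445] rotvec [ 0.0029 -0.0074 -0.0018] pos [ 0.5176 -0.187   0.2195] rot [179.83  -0.42  -4.8 ] t 9.58 gap 84.6 F [ 0.38 -0.18  5.79]
plate [(np.int32(1949), array([322. , 191.7]), array([ 0.5152, -0.1867])), (np.int32(3), array([626., 139.]), array([ 0.7953, -0.1599]))]
[ 0.5153 -0.1854  0.1099] [0.1099 0.1102 0.1099 0.1105 0.1111] [0.1107 0.1101 0.1099 0.1109 0.1118]
```

View pics/w12.png

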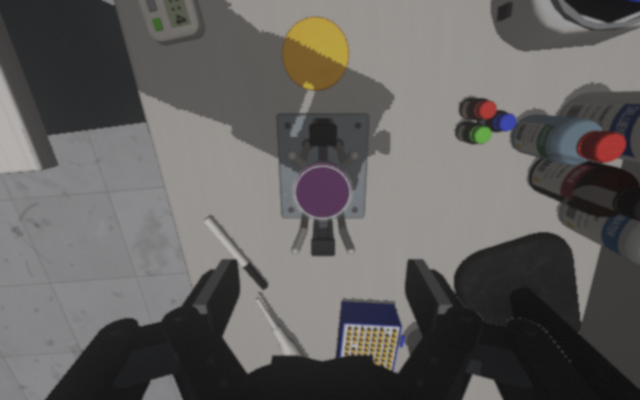

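Violet lies flat and centred between the rods at (322,192), with its top at z≈0.109. Next is green, which the rack fit puts at about (0.538, 0.070).

Run:
```python
from h import *
plan([.538,.0700,.125],8.1,8)
```

```text
total tool shift now [-0.0019 -0.2581  0.0937] rotvec [ 0.0037 -0.007  -0.2252] pos [ 0.5176 -0.187   0.2195] rot [179.83  -0.42  -4.8 ] t 9.58 gap 84.6 F [ 0.38 -0.18  5.79]
0 [-0.0002 -0.0323  0.0117] [ 0.0005 -0.0009 -0.0282]
1 [ 0.0007 -0.0322  0.0117] [ 0.0005 -0.0009 -0.0282]
2 [ 0.0016 -0.0322  0.0117] [ 0.0005 -0.0009 -0.0282]
3 [ 0.0025 -0.0321  0.0118] [ 0.0005 -0.0009 -0.0282]
4 [ 0.0034 -0.0321  0.0118] [ 0.0005 -0.0009 -0.0282]
5 [ 0.0043 -0.0319  0.0118] [ 0.0005 -0.0009 -0.0282]
6 [ 0.0053 -0.0318  0.0118] [ 0.0005 -0.0009 -0.0282]
7 [ 0.0062 -0.0316  0.0118] [ 0.0005 -0.0009 -0.0282]
```

arm_command(plan=[{"x":0.001,"y":-0.032,"z":0,"rx":0,"ry":0,"rz":-0.028,"hand":0.085},{"x":0.001,"y":-0.032,"z":0,"rx":0,"ry":0,"rz":-0.028,"hand":0.085},{"x":0.002,"y":-0.032,"z":0,"rx":0,"ry":0,"rz":-0.028,"hand":0.085},{"x":0.003,"y":-0.032,"z":0,"rx":0,"ry":0,"rz":-0.028,"hand":0.085},{"x":0.003,"y":-0.032,"z":0,"rx":0,"ry":0,"rz":-0.028,"hand":0.085}])

```text
t: 10.0
position: [0.5303, -0.0251, 0.2123]
tool_rot: [-180.0, -0.0, 3.3]
wrist_force: [0.8, -0.3, -0.1]
finger_gap: 0.997
```

arm_command(plan=[{"x":0.004,"y":-0.032,"z":0.015,"rx":0,"ry":0,"rz":-0.028,"hand":0.085},{"x":0.005,"y":-0.032,"z":0.025,"rx":0,"ry":0,"rz":-0.028,"hand":0.085},{"x":0.006,"y":-0.032,"z":0.03,"rx":0,"ry":0,"rz":-0.028,"hand":0.085},{"x":0,"y":0,"z":0.017,"rx":0,"ry":0,"rz":0,"hand":0.085},{"x":0,"y":0,"z":0,"rx":0,"ry":0,"rz":0,"hand":0.085}])

```text
t: 10.42
position: [0.5354, 0.07, 0.1239]
tool_rot: [-180.0, 0.3, 8.2]
wrist_force: [-0.5, 0.5, -1.1]
finger_gap: 0.996
```

arm_command(plan=[{"x":0,"y":0,"z":0,"rx":0,"ry":0,"rz":0,"hand":0.085},{"x":0,"y":0,"z":0,"rx":0,"ry":0,"rz":0,"hand":0.085},{"x":0,"y":0,"z":0,"rx":0,"ry":0,"rz":0,"hand":0.085}])

```text
t: 10.67
position: [0.5378, 0.0677, 0.1284]
tool_rot: [180.0, -0.1, 7.9]
wrist_force: [-0.3, 1.2, 0.0]
finger_gap: 1.001
```

Run:
```python
from h import *
np.set_printoptions(precision=4,suppress=True)
im,d,K,M=wcam(); save('w13',im); np.savez('pics/w13.npz',im=im,d=d,K=K,M=M)
plan([.538,.07,.0125],8.1)
c=segs(im,K,M,.048); print(c['green'],c['straw'][:1])
im,d=get_image('top'); save('t13',im); P=cloud('top',d)
hsv=cv2.cvtColor(im,cv2.COLOR_RGB2HSV); m=cv2.inRange(hsv,(135,60,40),(170,255,255))>0; m[:,:350]=0; m[:190]=0
v,u=np.nonzero(m); print(len(u),u.mean(),v.mean(),ray_z('top',(u.mean(),v.mean()),.107),np.median(P[m],0))
```

```text
total tool shift now [ 0.0003 -0.0023  0.1158] rotvec [ 0.0002 -0.0021 -0.0027] pos [0.5377 0.0677 0.1283] rot [179.99  -0.12   7.94] t 10.72 gap 85.1 F [-0.35 -1.18  0.33]
[(np.int32(2285), array([321.6, 198.7]), array([0.537 , 0.0697]))] [(np.int32(3398), array([319.9, 109.1]), array([0.5254, 0.1435]))]
306 385.40849673202615 221.05555555555554 [ 0.515  -0.1861  0.107 ] [ 0.5149 -0.1855  0.1093]
```

View pics/w13.png

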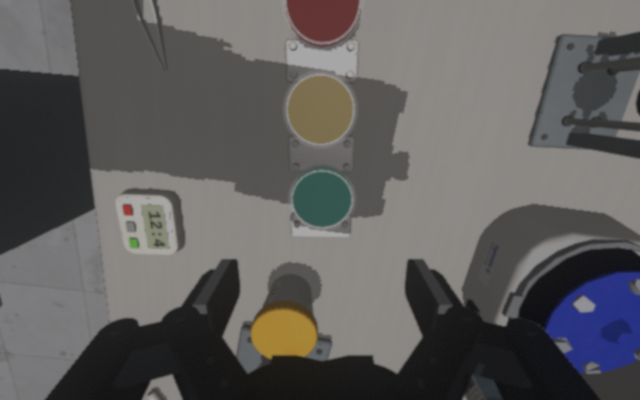

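View pics/t13.png

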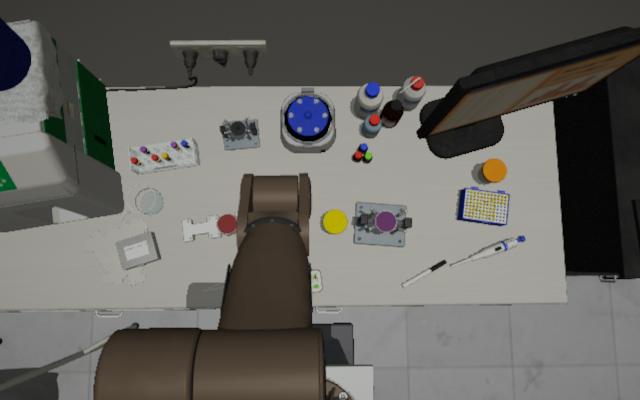

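Green is at (322,199) in the wrist view, i.e. (0.537, 0.0697). The top view confirms violet in the magazine at (385,221), with its top at z≈0.109. Descending on green.

arm_command(plan=[{"x":-0.0005,"y":-0.002,"z":0.03,"rx":0,"ry":0,"rz":-0.003,"hand":0.085},{"x":0,"y":0,"z":0.035,"rx":0,"ry":0,"rz":0,"hand":0.085},{"x":0,"y":0,"z":0.03,"rx":0,"ry":0,"rz":0,"hand":0.085},{"x":0,"y":0,"z":0.015,"rx":0,"ry":0,"rz":0,"hand":0.085},{"x":0,"y":0,"z":0.005,"rx":0,"ry":0,"rz":0,"hand":0.085}])

```text
t: 11.18
position: [0.5356, 0.0699, 0.0103]
tool_rot: [-180.0, 0.2, 8.1]
wrist_force: [-0.5, 0.1, -0.1]
finger_gap: 0.996
```

arm_command(plan=[{"x":0,"y":0,"z":0,"rx":0,"ry":0,"rz":0,"hand":0.085},{"x":0,"y":0,"z":0,"rx":0,"ry":0,"rz":0,"hand":0.085},{"x":0,"y":0,"z":0,"rx":0,"ry":0,"rz":0,"hand":0.085}])

```text
t: 11.43
position: [0.5372, 0.0703, 0.0135]
tool_rot: [180.0, -0.1, 8.2]
wrist_force: [-0.0, -0.1, 0.3]
finger_gap: 0.998
```

Run:
```python
from h import *
np.set_printoptions(precision=4,suppress=True)
im,d,K,M=wcam(); save('w14',im)
plan([.5372,.0697,.0125],8.1)
c=segs(im,K,M,.048); print(c['green'])
```

```text
total tool shift now [-0.      0.0007  0.001 ] rotvec [ 0.0002 -0.0024  0.0015] pos [0.5371 0.0704 0.0135] rot [179.99  -0.14   8.18] t 11.48 gap 85.1 F [-0.31  0.43  0.2 ]
[(np.int32(6300), array([322.3, 276.2]), array([0.5369, 0.0702])), (np.int32(150), array([321.8, 231.6]), array([0.5332, 0.0947]))]
```

View pics/w14.png

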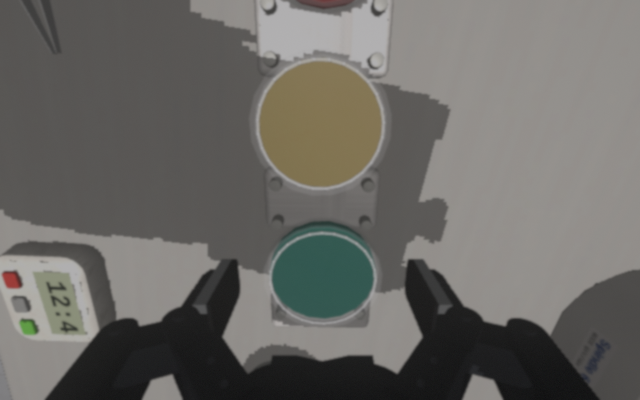

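Green at (322,276) is centred between the pads. I close, lift, and check the hold.

arm_command(plan=[{"x":0,"y":0,"z":0.001,"rx":0,"ry":0,"rz":0,"hand":0.045},{"x":0,"y":0,"z":0,"rx":0,"ry":0,"rz":0,"hand":0.045},{"x":0,"y":0,"z":0,"rx":0,"ry":0,"rz":0,"hand":0.045},{"x":0,"y":0,"z":0,"rx":0,"ry":0,"rz":0,"hand":0.045},{"x":0,"y":0,"z":0,"rx":0,"ry":0,"rz":0,"hand":0.045}])

```text
t: 11.9
position: [0.5366, 0.0704, 0.0121]
tool_rot: [180.0, -0.1, 8.2]
wrist_force: [-2.7, -0.2, 10.3]
finger_gap: 0.676
```

arm_command(plan=[{"x":0,"y":0,"z":-0.01,"rx":0,"ry":0,"rz":0,"hand":0.045},{"x":0,"y":0,"z":-0.03,"rx":0,"ry":0,"rz":0,"hand":0.045},{"x":0,"y":0,"z":-0.04,"rx":0,"ry":0,"rz":0,"hand":0.045},{"x":0,"y":0,"z":-0.04,"rx":0,"ry":0,"rz":0,"hand":0.045},{"x":0,"y":0,"z":-0.03,"rx":0,"ry":0,"rz":0,"hand":0.045}])

```text
t: 12.32
position: [0.5365, 0.0705, 0.1647]
tool_rot: [180.0, -0.1, 8.2]
wrist_force: [0.9, 1.3, 0.5]
finger_gap: 0.673
```

Run:
```python
from h import *
np.set_printoptions(precision=4,suppress=True)
im,d,K,M=wcam(); save('w15',im)
plan([.5164,-.1864,.165],-4.7,8)
c=segs(im,K,M,M[2,3]-.1625+.037); print(c['green'])
```

```text
total tool shift now [-0.0586  0.2512  0.0042] rotvec [ 0.0001 -0.0095  0.2253] pos [0.5385 0.0706 0.1695] rot [179.93  -0.54   8.21] t 12.37 gap 57.9 F [1.85 0.07 5.23]
0 [-0.0073  0.0314  0.0005] [ 0.     -0.0012  0.0282]
1 [-0.0064  0.0316  0.0005] [ 0.     -0.0012  0.0282]
2 [-0.0055  0.0318  0.0005] [ 0.     -0.0012  0.0282]
3 [-0.0047  0.0319  0.0005] [ 0.     -0.0012  0.0282]
4 [-0.0038  0.032   0.0006] [ 0.     -0.0012  0.0282]
5 [-0.0028  0.0321  0.0006] [ 0.     -0.0012  0.0282]
6 [-0.0019  0.0322  0.0006] [ 0.     -0.0012  0.0282]
7 [-0.001   0.0322  0.0006] [ 0.     -0.0012  0.0282]
[(np.int32(6361), array([322.1, 278. ]), array([0.5361, 0.0709])), (np.int32(140), array([322.4, 233.4]), array([0.5328, 0.0951]))]
```

View pics/w15.png

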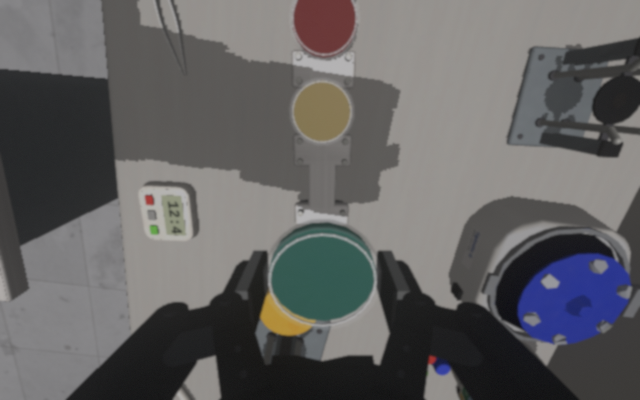

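Green is held, at (322,278). Carrying it to the magazine.

arm_command(plan=[{"x":-0.006,"y":0.025,"z":0,"rx":0,"ry":0,"rz":0.028,"hand":0.045},{"x":-0.006,"y":0.034,"z":0,"rx":0,"ry":0,"rz":0.028,"hand":0.045},{"x":-0.006,"y":0.036,"z":0,"rx":0,"ry":0,"rz":0.028,"hand":0.045},{"x":-0.005,"y":0.036,"z":0,"rx":0,"ry":0,"rz":0.028,"hand":0.045},{"x":-0.004,"y":0.036,"z":0,"rx":0,"ry":0,"rz":0.028,"hand":0.045}])

```text
t: 12.78
position: [0.5228, -0.0998, 0.1616]
tool_rot: [180.0, -0.0, 0.1]
wrist_force: [1.0, -0.4, -0.1]
finger_gap: 0.677
```

arm_command(plan=[{"x":-0.003,"y":0.034,"z":0,"rx":0,"ry":0,"rz":0.028,"hand":0.045},{"x":-0.002,"y":0.03,"z":0,"rx":0,"ry":0,"rz":0.028,"hand":0.045},{"x":-0.001,"y":0.022,"z":0,"rx":0,"ry":0,"rz":0.028,"hand":0.045},{"x":0,"y":0,"z":0,"rx":0,"ry":0,"rz":0,"hand":0.045},{"x":0,"y":0,"z":0,"rx":0,"ry":0,"rz":0,"hand":0.045}])

```text
t: 13.2
position: [0.5151, -0.185, 0.1612]
tool_rot: [-180.0, 0.0, -4.7]
wrist_force: [-0.6, 0.3, -0.5]
finger_gap: 0.68
```

arm_command(plan=[{"x":0,"y":0,"z":0,"rx":0,"ry":0,"rz":0,"hand":0.045},{"x":0,"y":0,"z":0,"rx":0,"ry":0,"rz":0,"hand":0.045},{"x":0,"y":0,"z":0,"rx":0,"ry":0,"rz":0,"hand":0.045}])

```text
t: 13.45
position: [0.5156, -0.1832, 0.1612]
tool_rot: [-180.0, -0.0, -4.5]
wrist_force: [-1.1, -0.5, -0.5]
finger_gap: 0.68
```

Run:
```python
from h import *
np.set_printoptions(precision=4,suppress=True)
im,d,K,M=wcam(); save('w16',im)
plan([.5164,-.1859,.0965],-4.7)
c=segs(im,K,M,M[2,3]-.1625+.037); print(c['green'][:1])
```

```text
total tool shift now [0.0009 0.0025 0.0646] rotvec [-0.0001 -0.0001  0.0026] pos [ 0.5157 -0.1833  0.1611] rot [-179.99   -0.     -4.55] t 13.5 gap 58.0 F [ 0.34 -0.05  0.25]
[(np.int32(6361), array([322.1, 277.9]), array([ 0.5153, -0.1827]))]
```

View pics/w16.png

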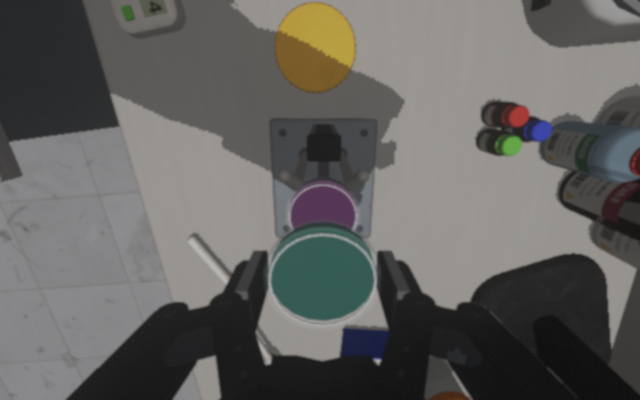

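arm_command(plan=[{"x":0.001,"y":0.0025,"z":0.012,"rx":0,"ry":0,"rz":0.002,"hand":0.045},{"x":0,"y":0,"z":0.018,"rx":0,"ry":0,"rz":0,"hand":0.045},{"x":0,"y":0,"z":0.018,"rx":0,"ry":0,"rz":0,"hand":0.045},{"x":0,"y":0,"z":0.012,"rx":0,"ry":0,"rz":0,"hand":0.045},{"x":0,"y":0,"z":0.006,"rx":0,"ry":0,"rz":0,"hand":0.045}])

```text
t: 13.92
position: [0.5159, -0.1859, 0.0936]
tool_rot: [-180.0, 0.1, -4.7]
wrist_force: [0.5, -0.8, -0.4]
finger_gap: 0.678
```

arm_command(plan=[{"x":0,"y":0,"z":0,"rx":0,"ry":0,"rz":0,"hand":0.045},{"x":0,"y":0,"z":0,"rx":0,"ry":0,"rz":0,"hand":0.045},{"x":0,"y":0,"z":0,"rx":0,"ry":0,"rz":0,"hand":0.045}])

```text
t: 14.17
position: [0.5167, -0.1868, 0.0958]
tool_rot: [180.0, -0.1, -4.7]
wrist_force: [0.1, 0.0, -0.3]
finger_gap: 0.672
```

Run:
```python
from h import *
np.set_printoptions(precision=4,suppress=True)
im,d,K,M=wcam(); save('w17',im)
plan([.5164,-.1859,.0775],-4.7)
c=segs(im,K,M,M[2,3]-.1625+.037); print(c['green'][:1])
```

```text
total tool shift now [-0.0004 -0.001   0.0184] rotvec [ 0.0004 -0.0013 -0.0007] pos [ 0.5167 -0.1869  0.0959] rot [179.98  -0.08  -4.74] t 14.22 gap 57.7 F [ 0.84  0.65 -0.98]
[(np.int32(6407), array([322.1, 278.2]), array([ 0.5164, -0.1865]))]
```

View pics/w17.png

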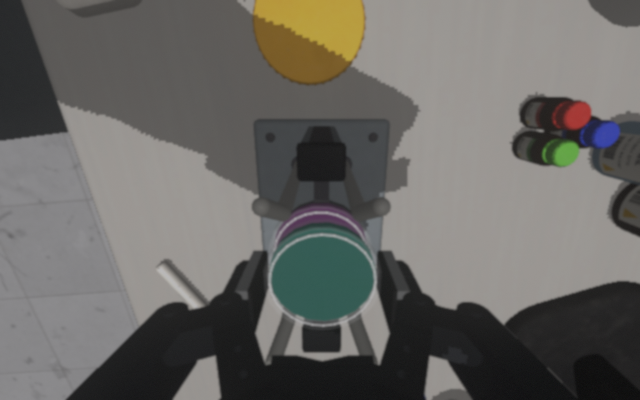

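Green is centred above violet inside the rods. I lower it about 8 mm past contact and release.

arm_command(plan=[{"x":-0.0003,"y":-0.001,"z":0.004,"rx":0,"ry":0,"rz":0,"hand":0.045},{"x":0,"y":0,"z":0.005,"rx":0,"ry":0,"rz":0,"hand":0.045},{"x":0,"y":0,"z":0.005,"rx":0,"ry":0,"rz":0,"hand":0.045},{"x":0,"y":0,"z":0.005,"rx":0,"ry":0,"rz":0,"hand":0.045},{"x":0,"y":0,"z":0,"rx":0,"ry":0,"rz":0,"hand":0.045}])

```text
t: 14.63
position: [0.5157, -0.1856, 0.0749]
tool_rot: [-180.0, 0.1, -4.8]
wrist_force: [-0.7, -0.1, -0.3]
finger_gap: 0.678
```

Run:
```python
from h import *
np.set_printoptions(precision=4,suppress=True)
im,d,K,M=wcam(); save('w18',im)
plan([.5164,-.1859,.0775],-4.7)
c=segs(im,K,M,M[2,3]-.1625+.037); print(c['green'][:1])
```

```text
total tool shift now [ 0.0006  0.0002 -0.0022] rotvec [-0.0005  0.0012 -0.001 ] pos [ 0.5158 -0.1857  0.0753] rot [-179.97    0.07   -4.76] t 14.68 gap 57.6 F [-0.18  1.39  0.17]
[(np.int32(6411), array([322.1, 278.2]), array([ 0.5154, -0.1852]))]
```

View pics/w18.png

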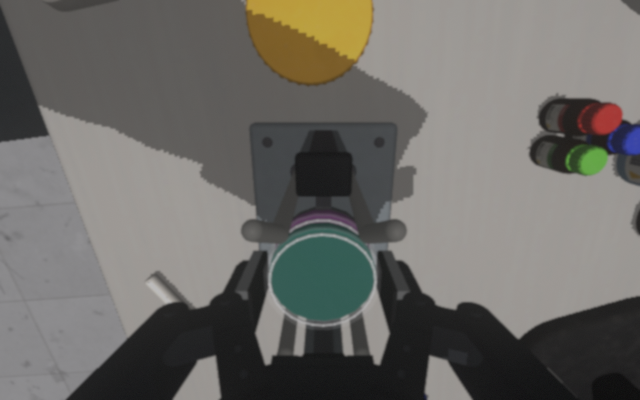

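arm_command(plan=[{"x":0,"y":0,"z":0,"rx":0,"ry":0,"rz":0,"hand":0.065},{"x":0,"y":0,"z":0,"rx":0,"ry":0,"rz":0,"hand":0.075},{"x":0,"y":0,"z":0,"rx":0,"ry":0,"rz":0,"hand":0.085},{"x":0,"y":0,"z":0,"rx":0,"ry":0,"rz":0,"hand":0.085},{"x":0,"y":0,"z":0,"rx":0,"ry":0,"rz":0,"hand":0.085}])

```text
t: 15.1
position: [0.5162, -0.1858, 0.0762]
tool_rot: [180.0, -0.0, -4.8]
wrist_force: [-0.1, -0.1, -0.1]
finger_gap: 0.999
```

arm_command(plan=[{"x":0,"y":0,"z":-0.02,"rx":0,"ry":0,"rz":0,"hand":0.085},{"x":0,"y":0,"z":-0.03,"rx":0,"ry":0,"rz":0,"hand":0.085},{"x":0,"y":0,"z":-0.03,"rx":0,"ry":0,"rz":0,"hand":0.085},{"x":0,"y":0,"z":-0.03,"rx":0,"ry":0,"rz":0,"hand":0.085},{"x":0,"y":0,"z":-0.015,"rx":0,"ry":0,"rz":0,"hand":0.085}])

```text
t: 15.52
position: [0.5168, -0.1861, 0.2046]
tool_rot: [179.9, -0.2, -4.8]
wrist_force: [-0.3, -0.2, -0.2]
finger_gap: 0.993
```

Run:
```python
from h import *
np.set_printoptions(precision=4,suppress=True)
im,d,K,M=wcam(); save('w19',im)
c=segs(im,K,M,.108)['green'][:2]; print('plate',c); P=wcloud(K,M,d)
for a,uv,w in c[:1]:
    u,v=np.round(uv).astype(int); print(P[v,u],P[v-8:v+9:4,u,2],P[v,u-12:u+13:6,2])
plan([.5171,.2162,.128],8.1,12)
```

```text
plate [(np.int32(2032), array([320.5, 196. ]), array([ 0.5153, -0.1869]))]
[ 0.5149 -0.1857  0.1118] [0.1118 0.1119 0.1118 0.111  0.1124] [0.1115 0.1102 0.1118 0.1114 0.1116]
total tool shift now [-0.0341 -0.4014  0.0769] rotvec [ 0.0031 -0.0059 -0.2242] pos [ 0.5174 -0.1864  0.2061] rot [179.86  -0.36  -4.75] t 15.57 gap 84.8 F [-0.17 -0.76  3.02]
0 [-0.0028 -0.0334  0.0064] [ 0.0003 -0.0005 -0.0187]
1 [-0.0022 -0.0335  0.0064] [ 0.0003 -0.0005 -0.0187]
2 [-0.0016 -0.0335  0.0064] [ 0.0003 -0.0005 -0.0187]
3 [-0.001  -0.0335  0.0064] [ 0.0003 -0.0005 -0.0187]
4 [-0.0003 -0.0336  0.0064] [ 0.0003 -0.0005 -0.0187]
5 [ 0.0003 -0.0336  0.0065] [ 0.0003 -0.0005 -0.0187]
6 [ 0.0009 -0.0335  0.0065] [ 0.0003 -0.0005 -0.0187]
7 [ 0.0016 -0.0335  0.0065] [ 0.0003 -0.0005 -0.0187]
8 [ 0.0022 -0.0335  0.0065] [ 0.0003 -0.0005 -0.0187]
9 [ 0.0028 -0.0334  0.0065] [ 0.0003 -0.0005 -0.0187]
10 [ 0.0034 -0.0334  0.0065] [ 0.0003 -0.0005 -0.0187]
11 [ 0.0041 -0.0333  0.0065] [ 0.0003 -0.0005 -0.0187]
```

View pics/w19.png

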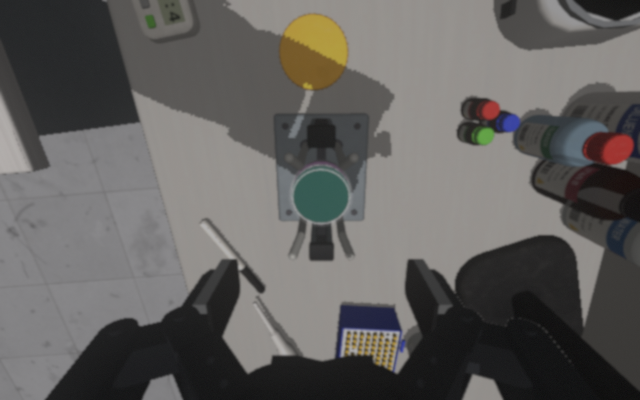

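Green lies flat on violet at (320,196), with its top at z≈0.112. On to red at (0.517, 0.216).

arm_command(plan=[{"x":-0.003,"y":-0.028,"z":0,"rx":0,"ry":0,"rz":-0.019,"hand":0.085},{"x":-0.002,"y":-0.035,"z":0,"rx":0,"ry":0,"rz":-0.019,"hand":0.085},{"x":-0.002,"y":-0.036,"z":0,"rx":0,"ry":0,"rz":-0.019,"hand":0.085},{"x":-0.001,"y":-0.036,"z":0,"rx":0,"ry":0,"rz":-0.019,"hand":0.085},{"x":0,"y":-0.036,"z":0,"rx":0,"ry":0,"rz":-0.019,"hand":0.085}])

```text
t: 15.98
position: [0.515, -0.013, 0.2008]
tool_rot: [-180.0, 0.0, 0.7]
wrist_force: [-0.0, 0.7, 0.2]
finger_gap: 0.995
```

arm_command(plan=[{"x":0,"y":-0.036,"z":0,"rx":0,"ry":0,"rz":-0.019,"hand":0.085},{"x":0.001,"y":-0.036,"z":0.005,"rx":0,"ry":0,"rz":-0.019,"hand":0.085},{"x":0.002,"y":-0.036,"z":0.015,"rx":0,"ry":0,"rz":-0.019,"hand":0.085},{"x":0.002,"y":-0.036,"z":0.02,"rx":0,"ry":0,"rz":-0.019,"hand":0.085},{"x":0.003,"y":-0.034,"z":0.02,"rx":0,"ry":0,"rz":-0.019,"hand":0.085}])

```text
t: 16.4
position: [0.5143, 0.1657, 0.1405]
tool_rot: [-180.0, -0.1, 6.2]
wrist_force: [1.2, 0.0, -0.0]
finger_gap: 0.998
```

arm_command(plan=[{"x":0.003,"y":-0.03,"z":0.012,"rx":0,"ry":0,"rz":-0.019,"hand":0.085},{"x":0.004,"y":-0.022,"z":0.005,"rx":0,"ry":0,"rz":-0.015,"hand":0.085},{"x":0,"y":0,"z":0,"rx":0,"ry":0,"rz":0,"hand":0.085},{"x":0,"y":0,"z":0,"rx":0,"ry":0,"rz":0,"hand":0.085},{"x":0,"y":0,"z":0,"rx":0,"ry":0,"rz":0,"hand":0.085}])

```text
t: 16.82
position: [0.5155, 0.2159, 0.124]
tool_rot: [180.0, 0.0, 8.1]
wrist_force: [-0.1, 0.6, 0.7]
finger_gap: 0.999
```

```bash
sed -i "s/red=((172,90,60),(180,255,255))/red=((0,90,50),(6,255,160))/" h.py
python3 - <<'E'
from h import *
np.set_printoptions(precision=4,suppress=True)
im,d,K,M=wcam(); save('w20',im)
plan([.5171,.2162,.0125],8.1)
c=segs(im,K,M,.048); print(c['red'],c['straw'][:1])
im,d=get_image('top'); save('t20',im); P=cloud('top',d)
hsv=cv2.cvtColor(im,cv2.COLOR_RGB2HSV); m=cv2.inRange(hsv,(75,80,40),(95,255,255))>0; m[:,:350]=0; m[:190]=0;m[:,420:]=0;m[250:]=0
v,u=np.nonzero(m); print(len(u),u.mean(),v.mean(),ray_z('top',(u.mean(),v.mean()),.11),np.median(P[m],0))
E
```

```text
total tool shift now [ 0.0015 -0.0005  0.1117] rotvec [ 0.     -0.0002 -0.0011] pos [0.5157 0.2155 0.1242] rot [180.    -0.01   8.04] t 16.87 gap 84.6 F [0.25 0.01 0.34]
[(np.int32(2235), array([324.7, 203.4]), array([0.5175, 0.2155]))] [(np.int32(1871), array([322. , 276.4]), array([0.5255, 0.1427]))]
302 385.7450331125828 220.9205298013245 [ 0.5151 -0.1865  0.11  ] [ 0.5149 -0.1869  0.1094]
```

View pics/w20.png

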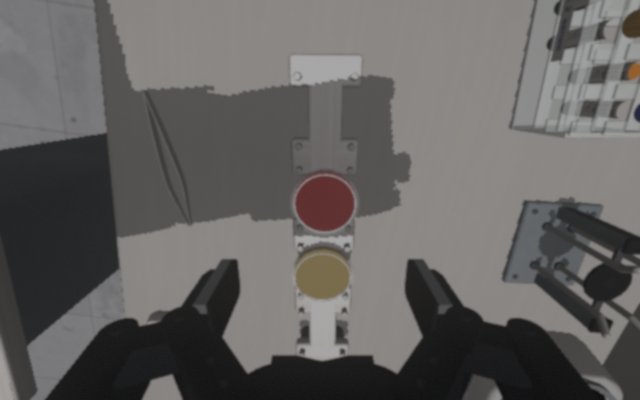

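Red is at (325,203), i.e. (0.5175, 0.2155). The top camera puts green in the magazine with its top at 0.109. Descending on red.

arm_command(plan=[{"x":0.0018,"y":0,"z":0.03,"rx":0,"ry":0,"rz":0,"hand":0.085},{"x":0,"y":0,"z":0.035,"rx":0,"ry":0,"rz":0,"hand":0.085},{"x":0,"y":0,"z":0.027,"rx":0,"ry":0,"rz":0,"hand":0.085},{"x":0,"y":0,"z":0.014,"rx":0,"ry":0,"rz":0,"hand":0.085},{"x":0,"y":0,"z":0.005,"rx":0,"ry":0,"rz":0,"hand":0.085}])

```text
t: 17.33
position: [0.5167, 0.2152, 0.0111]
tool_rot: [180.0, 0.2, 8.0]
wrist_force: [-0.3, -0.2, 0.1]
finger_gap: 0.995
```

arm_command(plan=[{"x":0,"y":0,"z":0,"rx":0,"ry":0,"rz":0,"hand":0.085},{"x":0,"y":0,"z":0,"rx":0,"ry":0,"rz":0,"hand":0.085},{"x":0,"y":0,"z":0,"rx":0,"ry":0,"rz":0,"hand":0.085}])

```text
t: 17.58
position: [0.5182, 0.2164, 0.0144]
tool_rot: [-180.0, -0.1, 8.1]
wrist_force: [0.3, 0.0, 1.2]
finger_gap: 0.997
```

Run:
```python
from h import *
np.set_printoptions(precision=4,suppress=True)
im,d,K,M=wcam(); save('w21',im)
plan([.5175,.2157,.0125],8.1)
c=segs(im,K,M,.048); print(c['red'])
```

```text
total tool shift now [-0.0007  0.0007  0.0019] rotvec [-0.0004 -0.0022 -0.0007] pos [0.5181 0.2165 0.0144] rot [-179.98   -0.13    8.06] t 17.63 gap 84.9 F [ 0.11 -0.21 -0.04]
[(np.int32(5480), array([320.8, 275.6]), array([0.5172, 0.2158])), (np.int32(214), array([320.7, 232.4]), array([0.5138, 0.2398]))]
```

View pics/w21.png

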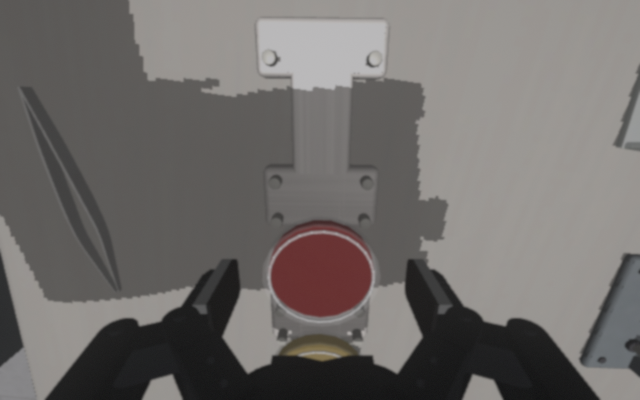

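Red at (321,276) is centred. Close and lift.

arm_command(plan=[{"x":-0.0007,"y":0.0005,"z":0.002,"rx":0,"ry":0,"rz":0,"hand":0.08},{"x":0,"y":0,"z":0,"rx":0,"ry":0,"rz":0,"hand":0.045},{"x":0,"y":0,"z":0,"rx":0,"ry":0,"rz":0,"hand":0.045},{"x":0,"y":0,"z":0,"rx":0,"ry":0,"rz":0,"hand":0.045},{"x":0,"y":0,"z":0,"rx":0,"ry":0,"rz":0,"hand":0.045}])

```text
t: 18.05
position: [0.5169, 0.2159, 0.0119]
tool_rot: [-180.0, -0.0, 8.1]
wrist_force: [-3.3, -1.7, 8.2]
finger_gap: 0.685
```

arm_command(plan=[{"x":0,"y":0,"z":0,"rx":0,"ry":0,"rz":0,"hand":0.045},{"x":0,"y":0,"z":-0.02,"rx":0,"ry":0,"rz":0,"hand":0.045},{"x":0,"y":0,"z":-0.04,"rx":0,"ry":0,"rz":0,"hand":0.045},{"x":0,"y":0,"z":-0.04,"rx":0,"ry":0,"rz":0,"hand":0.045},{"x":0,"y":0,"z":-0.035,"rx":0,"ry":0,"rz":0,"hand":0.045}])

```text
t: 18.47
position: [0.5166, 0.2159, 0.1483]
tool_rot: [-180.0, -0.0, 8.1]
wrist_force: [0.5, 0.5, 0.0]
finger_gap: 0.677
```

Run:
```python
from h import *
np.set_printoptions(precision=4,suppress=True)
im,d,K,M=wcam(); save('w22',im)
plan([.5164,-.1857,.165],-4.7,12)
c=segs(im,K,M,M[2,3]-.1625+.037); print(c['red'])
```

```text
total tool shift now [-0.0592  0.398  -0.0115] rotvec [-0.0024 -0.0091  0.2234] pos [0.519  0.2167 0.1546] rot [-179.92   -0.53    8.1 ] t 18.52 gap 58.0 F [2.23 0.32 6.  ]
0 [-0.0049  0.0332 -0.001 ] [-0.0002 -0.0008  0.0186]
1 [-0.0043  0.0333 -0.0009] [-0.0002 -0.0008  0.0186]
2 [-0.0037  0.0333 -0.0009] [-0.0002 -0.0008  0.0186]
3 [-0.0031  0.0334 -0.0009] [-0.0002 -0.0008  0.0186]
4 [-0.0025  0.0334 -0.0009] [-0.0002 -0.0008  0.0186]
5 [-0.0018  0.0335 -0.0009] [-0.0002 -0.0008  0.0186]
6 [-0.0012  0.0335 -0.0009] [-0.0002 -0.0008  0.0186]
7 [-0.0006  0.0335 -0.0009] [-0.0002 -0.0008  0.0186]
8 [ 0.      0.0335 -0.0009] [-0.0002 -0.0008  0.0186]
9 [ 0.0007  0.0335 -0.0009] [-0.0002 -0.0008  0.0186]
10 [ 0.0013  0.0335 -0.0009] [-0.0002 -0.0008  0.0186]
11 [ 0.0019  0.0335 -0.0009] [-0.0002 -0.0008  0.0186]
[(np.int32(5736), array([321.9, 277.6]), array([0.5161, 0.2165])), (np.int32(134), array([331.7, 231.5]), array([0.5172, 0.2421]))]
```

View pics/w22.png

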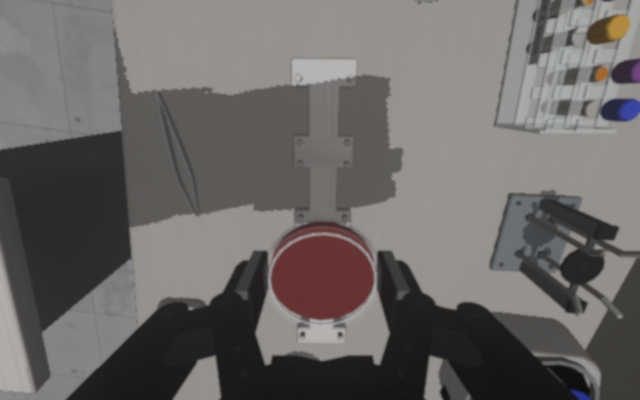

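Red is held, at (322,278). Carrying it over.

arm_command(plan=[{"x":-0.004,"y":0.028,"z":-0.01,"rx":0,"ry":0,"rz":0.0185,"hand":0.045},{"x":-0.004,"y":0.034,"z":-0.008,"rx":0,"ry":0,"rz":0.0185,"hand":0.045},{"x":-0.004,"y":0.036,"z":0,"rx":0,"ry":0,"rz":0.0185,"hand":0.045},{"x":-0.003,"y":0.036,"z":0,"rx":0,"ry":0,"rz":0.0185,"hand":0.045},{"x":-0.002,"y":0.036,"z":0,"rx":0,"ry":0,"rz":0.0185,"hand":0.045}])

```text
t: 18.93
position: [0.5168, 0.0435, 0.1642]
tool_rot: [-180.0, -0.0, 2.8]
wrist_force: [0.7, 0.3, 0.3]
finger_gap: 0.677
```

arm_command(plan=[{"x":-0.002,"y":0.036,"z":0,"rx":0,"ry":0,"rz":0.0185,"hand":0.045},{"x":-0.001,"y":0.036,"z":0,"rx":0,"ry":0,"rz":0.0185,"hand":0.045},{"x":0,"y":0.036,"z":0,"rx":0,"ry":0,"rz":0.0185,"hand":0.045},{"x":0,"y":0.036,"z":0,"rx":0,"ry":0,"rz":0.0185,"hand":0.045},{"x":0.001,"y":0.034,"z":0,"rx":0,"ry":0,"rz":0.0185,"hand":0.045}])

```text
t: 19.35
position: [0.5169, -0.135, 0.164]
tool_rot: [180.0, -0.0, -2.6]
wrist_force: [-0.1, -0.4, -1.2]
finger_gap: 0.675
```

arm_command(plan=[{"x":0.001,"y":0.03,"z":0,"rx":0,"ry":0,"rz":0.0185,"hand":0.045},{"x":0.002,"y":0.022,"z":0,"rx":0,"ry":0,"rz":0.0185,"hand":0.045},{"x":0,"y":0,"z":0,"rx":0,"ry":0,"rz":0,"hand":0.045},{"x":0,"y":0,"z":0,"rx":0,"ry":0,"rz":0,"hand":0.045},{"x":0,"y":0,"z":0,"rx":0,"ry":0,"rz":0,"hand":0.045}])

```text
t: 19.77
position: [0.5174, -0.1847, 0.1639]
tool_rot: [-180.0, 0.0, -4.6]
wrist_force: [-0.3, -0.2, -0.6]
finger_gap: 0.678
```

Run:
```python
from h import *
np.set_printoptions(precision=4,suppress=True)
im,d,K,M=wcam(); save('w23',im)
plan([.5164,-.1859,.0965],-4.7)
c=segs(im,K,M,M[2,3]-.1625+.037); print(c['red'][:1])
```

```text
total tool shift now [-0.001   0.0017  0.0674] rotvec [-0.0003  0.0003  0.002 ] pos [ 0.5175 -0.1843  0.1639] rot [-179.98    0.02   -4.58] t 19.82 gap 57.8 F [ 0.39 -0.12  0.25]
[(np.int32(5520), array([322.1, 276.4]), array([ 0.5172, -0.1833]))]
```

View pics/w23.png

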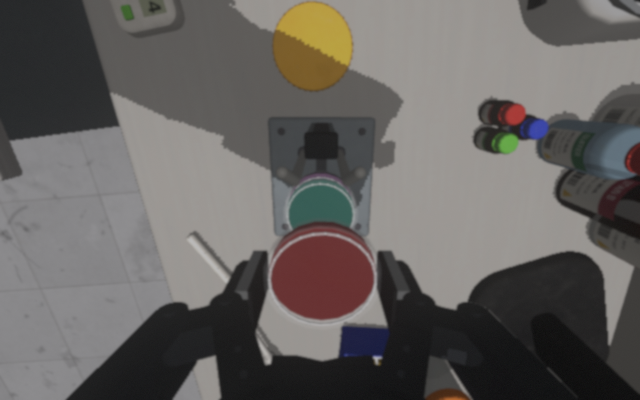

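arm_command(plan=[{"x":-0.0008,"y":0.002,"z":0.014,"rx":0,"ry":0,"rz":0.002,"hand":0.045},{"x":0,"y":0,"z":0.018,"rx":0,"ry":0,"rz":0,"hand":0.045},{"x":0,"y":0,"z":0.018,"rx":0,"ry":0,"rz":0,"hand":0.045},{"x":0,"y":0,"z":0.012,"rx":0,"ry":0,"rz":0,"hand":0.045},{"x":0,"y":0,"z":0.006,"rx":0,"ry":0,"rz":0,"hand":0.045}])

```text
t: 20.23
position: [0.5163, -0.1857, 0.0947]
tool_rot: [-179.9, 0.1, -4.7]
wrist_force: [-0.6, 0.2, 0.2]
finger_gap: 0.678
```

arm_command(plan=[{"x":0,"y":0,"z":0,"rx":0,"ry":0,"rz":0,"hand":0.045},{"x":0,"y":0,"z":0,"rx":0,"ry":0,"rz":0,"hand":0.045},{"x":0,"y":0,"z":0,"rx":0,"ry":0,"rz":0,"hand":0.045}])

```text
t: 20.48
position: [0.5171, -0.1869, 0.0968]
tool_rot: [180.0, -0.1, -4.7]
wrist_force: [0.4, -0.0, -0.7]
finger_gap: 0.677
```

Run:
```python
from h import *
np.set_printoptions(precision=4,suppress=True)
im,d,K,M=wcam(); save('w24',im)
plan([.5164,-.1859,.0775],-4.7)
c=segs(im,K,M,M[2,3]-.1625+.037); print(c['red'][:1])
```

```text
total tool shift now [-0.0008 -0.0011  0.0194] rotvec [ 0.0004 -0.0013 -0.0005] pos [ 0.5171 -0.1871  0.0969] rot [179.98  -0.07  -4.73] t 20.53 gap 57.7 F [ 0.57  0.8  -0.47]
[(np.int32(5309), array([322.4, 277. ]), array([ 0.517, -0.186]))]
```

View pics/w24.png

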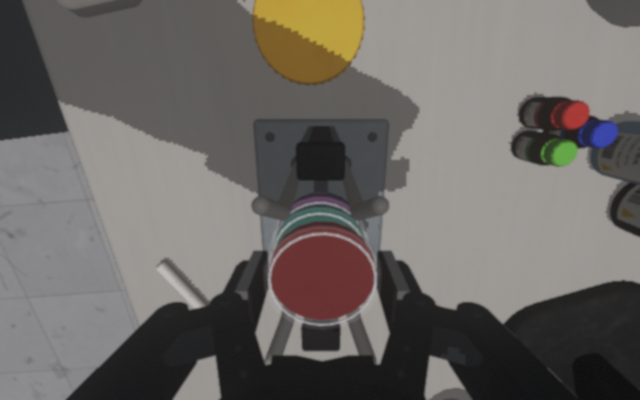

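Red is centred above green inside the rods. Lower and release.

arm_command(plan=[{"x":-0.0006,"y":-0.0007,"z":0.005,"rx":0,"ry":0,"rz":0,"hand":0.045},{"x":0,"y":0,"z":0.005,"rx":0,"ry":0,"rz":0,"hand":0.045},{"x":0,"y":0,"z":0.005,"rx":0,"ry":0,"rz":0,"hand":0.045},{"x":0,"y":0,"z":0.005,"rx":0,"ry":0,"rz":0,"hand":0.045},{"x":0,"y":0,"z":0,"rx":0,"ry":0,"rz":0,"hand":0.045}])

```text
t: 20.95
position: [0.5157, -0.1862, 0.0749]
tool_rot: [-180.0, 0.1, -4.8]
wrist_force: [0.3, -0.3, -0.6]
finger_gap: 0.675
```

Run:
```python
from h import *
np.set_printoptions(precision=4,suppress=True)
im,d,K,M=wcam(); save('w25',im)
plan([.5164,-.1859,.0775],-4.7)
c=segs(im,K,M,M[2,3]-.1625+.037); print(c['red'][:1])
```

```text
total tool shift now [ 0.0005 -0.0004 -0.0022] rotvec [-0.0006  0.0012 -0.001 ] pos [ 0.5159 -0.1863  0.0753] rot [-179.97    0.07   -4.76] t 21.0 gap 58.2 F [ 0.57  0.75 -0.51]
[(np.int32(5258), array([322.2, 277.1]), array([ 0.5155, -0.1853]))]
```

View pics/w25.png

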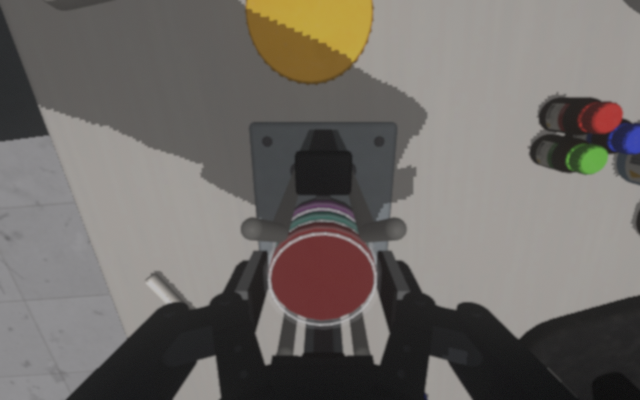

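arm_command(plan=[{"x":0,"y":0,"z":0,"rx":0,"ry":0,"rz":0,"hand":0.065},{"x":0,"y":0,"z":0,"rx":0,"ry":0,"rz":0,"hand":0.075},{"x":0,"y":0,"z":0,"rx":0,"ry":0,"rz":0,"hand":0.085},{"x":0,"y":0,"z":0,"rx":0,"ry":0,"rz":0,"hand":0.085},{"x":0,"y":0,"z":0,"rx":0,"ry":0,"rz":0,"hand":0.085}])

```text
t: 21.42
position: [0.5162, -0.1864, 0.0762]
tool_rot: [-180.0, -0.0, -4.8]
wrist_force: [-0.6, -0.0, -0.3]
finger_gap: 0.996
```

arm_command(plan=[{"x":0,"y":0,"z":-0.02,"rx":0,"ry":0,"rz":0,"hand":0.085},{"x":0,"y":0,"z":-0.03,"rx":0,"ry":0,"rz":0,"hand":0.085},{"x":0,"y":0,"z":-0.03,"rx":0,"ry":0,"rz":0,"hand":0.085},{"x":0,"y":0,"z":-0.03,"rx":0,"ry":0,"rz":0,"hand":0.085},{"x":0,"y":0,"z":-0.015,"rx":0,"ry":0,"rz":0,"hand":0.085}])

```text
t: 21.83
position: [0.5168, -0.1867, 0.2046]
tool_rot: [179.9, -0.2, -4.8]
wrist_force: [-0.2, -0.1, 0.1]
finger_gap: 0.993
```

Run:
```python
from h import *
np.set_printoptions(precision=4,suppress=True)
im,d,K,M=wcam(); save('w26',im)
c=segs(im,K,M,.108)['red'][:2]; print('plate',c); P=wcloud(K,M,d)
for a,uv,w in c[:1]:
    u,v=np.round(uv).astype(int); print(P[v,u],P[v-8:v+9:4,u,2],P[v,u-12:u+13:6,2])
plan([.5265,.1430,.125],8.1,10)
```

```text
plate [(np.int32(1813), array([320.6, 196. ]), array([ 0.5154, -0.1876])), (np.int32(1053), array([607.1, 147. ]), array([ 0.7705, -0.1637]))]
[ 0.5159 -0.1862  0.1125] [0.1128 0.1117 0.1125 0.1114 0.1118] [0.113  0.1119 0.1125 0.1132 0.1126]
total tool shift now [-0.0188 -0.3298  0.0802] rotvec [ 0.0031 -0.0059 -0.2243] pos [ 0.5175 -0.187   0.2061] rot [179.86  -0.36  -4.75] t 21.88 gap 85.1 F [0.57 0.83 1.83]
0 [-0.0019 -0.033   0.008 ] [ 0.0003 -0.0006 -0.0224]
1 [-0.0011 -0.033   0.008 ] [ 0.0003 -0.0006 -0.0224]
2 [-0.0004 -0.033   0.008 ] [ 0.0003 -0.0006 -0.0224]
3 [ 0.0004 -0.033   0.0081] [ 0.0003 -0.0006 -0.0224]
4 [ 0.0011 -0.033   0.0081] [ 0.0003 -0.0006 -0.0224]
5 [ 0.0018 -0.033   0.0081] [ 0.0003 -0.0006 -0.0224]
6 [ 0.0026 -0.0329  0.0081] [ 0.0003 -0.0006 -0.0224]
7 [ 0.0033 -0.0329  0.0081] [ 0.0003 -0.0006 -0.0224]
8 [ 0.0041 -0.0328  0.0081] [ 0.0003 -0.0006 -0.0224]
9 [ 0.0048 -0.0327  0.0081] [ 0.0003 -0.0006 -0.0224]
```

View pics/w26.png

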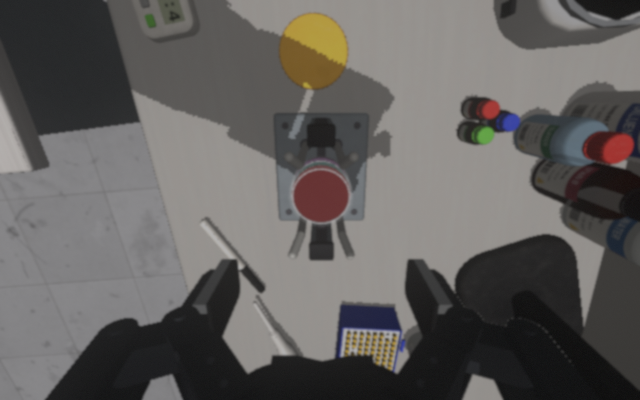

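Red lies flat on green at (321,196), with its top at z≈0.112. Last plate: straw at (0.5255, 0.143).

arm_command(plan=[{"x":-0.002,"y":-0.028,"z":0,"rx":0,"ry":0,"rz":-0.0225,"hand":0.085},{"x":-0.001,"y":-0.035,"z":0,"rx":0,"ry":0,"rz":-0.0225,"hand":0.085},{"x":0,"y":-0.036,"z":0,"rx":0,"ry":0,"rz":-0.0225,"hand":0.085},{"x":0,"y":-0.036,"z":0,"rx":0,"ry":0,"rz":-0.0225,"hand":0.085},{"x":0.001,"y":-0.036,"z":0,"rx":0,"ry":0,"rz":-0.0225,"hand":0.085}])

```text
t: 22.3
position: [0.5199, -0.0138, 0.2008]
tool_rot: [-180.0, 0.0, 1.7]
wrist_force: [0.8, -0.7, -0.0]
finger_gap: 0.995
```

arm_command(plan=[{"x":0.002,"y":-0.036,"z":0.005,"rx":0,"ry":0,"rz":-0.0225,"hand":0.085},{"x":0.003,"y":-0.036,"z":0.015,"rx":0,"ry":0,"rz":-0.0225,"hand":0.085},{"x":0.003,"y":-0.035,"z":0.022,"rx":0,"ry":0,"rz":-0.0225,"hand":0.085},{"x":0.004,"y":-0.03,"z":0.02,"rx":0,"ry":0,"rz":-0.0225,"hand":0.085},{"x":0.005,"y":-0.02,"z":0.015,"rx":0,"ry":0,"rz":-0.0225,"hand":0.085}])

```text
t: 22.72
position: [0.5253, 0.1451, 0.1224]
tool_rot: [-180.0, 0.1, 8.3]
wrist_force: [0.6, 0.4, -0.4]
finger_gap: 0.99
```

arm_command(plan=[{"x":0,"y":0,"z":0,"rx":0,"ry":0,"rz":0,"hand":0.085},{"x":0,"y":0,"z":0,"rx":0,"ry":0,"rz":0,"hand":0.085},{"x":0,"y":0,"z":0,"rx":0,"ry":0,"rz":0,"hand":0.085},{"x":0,"y":0,"z":0,"rx":0,"ry":0,"rz":0,"hand":0.085}])

```text
t: 23.05
position: [0.5267, 0.1418, 0.1247]
tool_rot: [180.0, -0.1, 8.1]
wrist_force: [0.1, 0.1, -0.0]
finger_gap: 0.997
```

Run:
```python
from h import *
np.set_printoptions(precision=4,suppress=True)
im,d,K,M=wcam(); save('w27',im)
plan([.5263,.143,.0125],8.1)
c=segs(im,K,M,.048); print(c['straw'])
im,d=get_image('top'); save('t27',im); P=cloud('top',d)
hsv=cv2.cvtColor(im,cv2.COLOR_RGB2HSV); m=cv2.inRange(hsv,(0,90,50),(6,255,200))>0; m[:,:360]=0; m[:200]=0;m[:,410:]=0;m[245:]=0
v,u=np.nonzero(m); print(len(u),u.mean(),v.mean(),ray_z('top',(u.mean(),v.mean()),.11),np.median(P[m],0))
```

```text
total tool shift now [-0.0004 -0.0014  0.1123] rotvec [-0.     -0.0012 -0.0009] pos [0.5267 0.1417 0.1248] rot [-180.     -0.07    8.05] t 23.1 gap 84.9 F [-0.77  0.71  0.2 ]
[(np.int32(2551), array([321.2, 201. ]), array([0.5255, 0.1429])), (np.int32(106), array([322.3, 172. ]), array([0.5229, 0.1683]))]
306 385.6764705882353 220.92156862745097 [ 0.5151 -0.1864  0.11  ] [ 0.5148 -0.1864  0.1108]
```

View pics/w27.png

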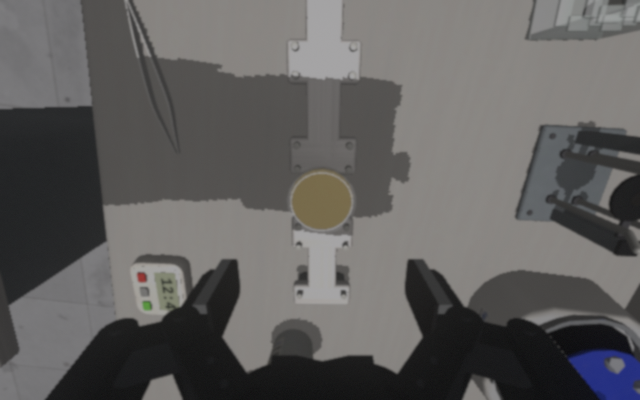

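Straw is at (321,201), i.e. (0.5255, 0.1429). Red's pile top in the top view is 0.111. Descending.

arm_command(plan=[{"x":-0.0008,"y":-0.0012,"z":0.03,"rx":0,"ry":0,"rz":0,"hand":0.085},{"x":0,"y":0,"z":0.035,"rx":0,"ry":0,"rz":0,"hand":0.085},{"x":0,"y":0,"z":0.027,"rx":0,"ry":0,"rz":0,"hand":0.085},{"x":0,"y":0,"z":0.014,"rx":0,"ry":0,"rz":0,"hand":0.085},{"x":0,"y":0,"z":0.005,"rx":0,"ry":0,"rz":0,"hand":0.085}])

```text
t: 23.57
position: [0.5247, 0.1428, 0.0113]
tool_rot: [-180.0, 0.2, 8.1]
wrist_force: [0.1, 0.1, -0.4]
finger_gap: 0.996
```

arm_command(plan=[{"x":0,"y":0,"z":0,"rx":0,"ry":0,"rz":0,"hand":0.085},{"x":0,"y":0,"z":0,"rx":0,"ry":0,"rz":0,"hand":0.085},{"x":0,"y":0,"z":0,"rx":0,"ry":0,"rz":0,"hand":0.085}])

```text
t: 23.82
position: [0.5262, 0.1436, 0.0144]
tool_rot: [-180.0, -0.1, 8.1]
wrist_force: [-0.6, -1.2, -0.1]
finger_gap: 0.994
```

Run:
```python
from h import *
np.set_printoptions(precision=4,suppress=True)
im,d,K,M=wcam(); save('w28',im)
plan([.5258,.143,.0125],8.1)
c=segs(im,K,M,.048); print(c['straw'])
```

```text
total tool shift now [-0.0004  0.0006  0.0019] rotvec [-0.0001 -0.0022  0.0004] pos [0.5261 0.1437 0.0144] rot [-180.     -0.13    8.12] t 23.87 gap 85.0 F [0.78 0.22 1.08]
[(np.int32(6572), array([321.3, 275.3]), array([0.5254, 0.1433])), (np.int32(716), array([320.9, 233.1]), array([0.5219, 0.1667]))]
```

View pics/w28.png

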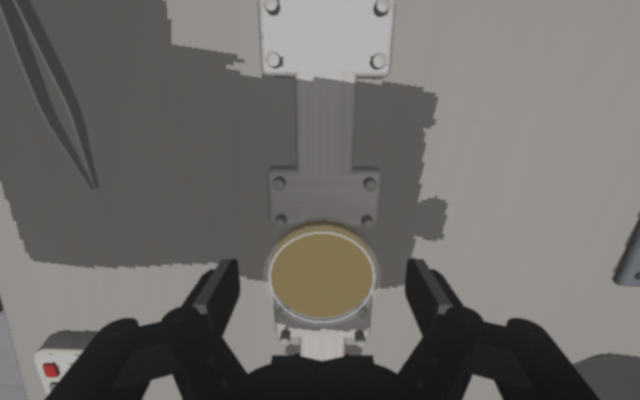

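Straw at (321,275) is centred. Close and lift.

arm_command(plan=[{"x":-0.0005,"y":0.0005,"z":0.002,"rx":0,"ry":0,"rz":0,"hand":0.08},{"x":0,"y":0,"z":0,"rx":0,"ry":0,"rz":0,"hand":0.045},{"x":0,"y":0,"z":0,"rx":0,"ry":0,"rz":0,"hand":0.045},{"x":0,"y":0,"z":0,"rx":0,"ry":0,"rz":0,"hand":0.045},{"x":0,"y":0,"z":0,"rx":0,"ry":0,"rz":0,"hand":0.045}])

```text
t: 24.28
position: [0.525, 0.1432, 0.0118]
tool_rot: [-180.0, -0.0, 8.1]
wrist_force: [-2.6, 0.3, 8.1]
finger_gap: 0.674
```

arm_command(plan=[{"x":0,"y":0,"z":0,"rx":0,"ry":0,"rz":0,"hand":0.045},{"x":0,"y":0,"z":-0.02,"rx":0,"ry":0,"rz":0,"hand":0.045},{"x":0,"y":0,"z":-0.04,"rx":0,"ry":0,"rz":0,"hand":0.045},{"x":0,"y":0,"z":-0.04,"rx":0,"ry":0,"rz":0,"hand":0.045},{"x":0,"y":0,"z":-0.035,"rx":0,"ry":0,"rz":0,"hand":0.045}])

```text
t: 24.7
position: [0.5248, 0.1432, 0.1483]
tool_rot: [-180.0, -0.0, 8.1]
wrist_force: [0.8, -0.4, -0.2]
finger_gap: 0.675
```

Run:
```python
from h import *
np.set_printoptions(precision=4,suppress=True)
im,d,K,M=wcam(); save('w29',im)
plan([.5164,-.1857,.165],-4.7,10)
c=segs(im,K,M,M[2,3]-.1625+.037); print(c['straw'])
```

```text
total tool shift now [-0.0574  0.3244 -0.0112] rotvec [-0.0011 -0.0091  0.2243] pos [0.5273 0.1436 0.1544] rot [-179.99   -0.52    8.15] t 24.75 gap 57.6 F [ 2.26 -0.27  6.07]
0 [-0.0057  0.0324 -0.0011] [-0.0001 -0.0009  0.0224]
1 [-0.005   0.0326 -0.0011] [-0.0001 -0.0009  0.0224]
2 [-0.0043  0.0327 -0.0011] [-0.0001 -0.0009  0.0224]
3 [-0.0035  0.0328 -0.0011] [-0.0001 -0.0009  0.0224]
4 [-0.0028  0.0328 -0.0011] [-0.0001 -0.0009  0.0224]
5 [-0.0021  0.0329 -0.0011] [-0.0001 -0.0009  0.0224]
6 [-0.0013  0.0329 -0.0011] [-0.0001 -0.0009  0.0224]
7 [-0.0006  0.0329 -0.0011] [-0.0001 -0.0009  0.0224]
8 [ 0.0001  0.0329 -0.0011] [-0.0001 -0.0009  0.0224]
9 [ 0.0009  0.0329 -0.0011] [-0.0001 -0.0009  0.0224]
[(np.int32(6772), array([322. , 277.6]), array([0.5243, 0.1438])), (np.int32(724), array([321.8, 234.7]), array([0.5209, 0.1671]))]
```

View pics/w29.png

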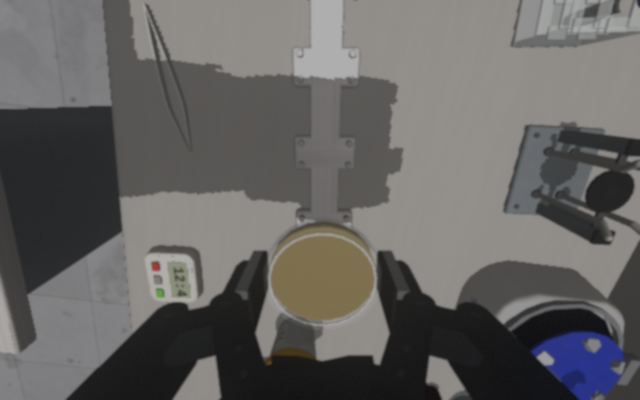

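Straw is held, at (322,278). Carrying it over.

arm_command(plan=[{"x":-0.005,"y":0.026,"z":-0.01,"rx":0,"ry":0,"rz":0.0225,"hand":0.045},{"x":-0.005,"y":0.034,"z":-0.008,"rx":0,"ry":0,"rz":0.0225,"hand":0.045},{"x":-0.004,"y":0.036,"z":0,"rx":0,"ry":0,"rz":0.0225,"hand":0.045},{"x":-0.003,"y":0.036,"z":0,"rx":0,"ry":0,"rz":0.0225,"hand":0.045},{"x":-0.002,"y":0.036,"z":0,"rx":0,"ry":0,"rz":0.0225,"hand":0.045}])

```text
t: 25.17
position: [0.5215, -0.0275, 0.1643]
tool_rot: [180.0, -0.0, 1.7]
wrist_force: [1.0, -0.2, -0.7]
finger_gap: 0.68
```

arm_command(plan=[{"x":-0.002,"y":0.036,"z":0,"rx":0,"ry":0,"rz":0.0225,"hand":0.045},{"x":-0.001,"y":0.036,"z":0,"rx":0,"ry":0,"rz":0.0225,"hand":0.045},{"x":-0.001,"y":0.034,"z":0,"rx":0,"ry":0,"rz":0.0225,"hand":0.045},{"x":0,"y":0.03,"z":0,"rx":0,"ry":0,"rz":0.0225,"hand":0.045},{"x":0,"y":0.022,"z":0,"rx":0,"ry":0,"rz":0.0225,"hand":0.045}])

```text
t: 25.58
position: [0.5158, -0.1865, 0.1639]
tool_rot: [180.0, -0.0, -4.9]
wrist_force: [-0.3, -0.3, -0.3]
finger_gap: 0.677
```

arm_command(plan=[{"x":0,"y":0,"z":0,"rx":0,"ry":0,"rz":0,"hand":0.045},{"x":0,"y":0,"z":0,"rx":0,"ry":0,"rz":0,"hand":0.045},{"x":0,"y":0,"z":0,"rx":0,"ry":0,"rz":0,"hand":0.045},{"x":0,"y":0,"z":0,"rx":0,"ry":0,"rz":0,"hand":0.045}])

```text
t: 25.92
position: [0.5161, -0.183, 0.164]
tool_rot: [-180.0, 0.0, -4.7]
wrist_force: [-0.0, 0.2, -1.1]
finger_gap: 0.674
```

Run:
```python
from h import *
np.set_printoptions(precision=4,suppress=True)
im,d,K,M=wcam(); save('w30',im)
plan([.5164,-.1859,.0965],-4.7)
c=segs(im,K,M,M[2,3]-.1625+.037); print(c['straw'][:1])
```

```text
total tool shift now [0.0004 0.0029 0.0676] rotvec [-0.0002  0.      0.0006] pos [ 0.5163 -0.183   0.1641] rot [-179.99    0.     -4.67] t 25.97 gap 57.8 F [ 0.34  0.45 -0.92]
[(np.int32(6752), array([322.1, 277.5]), array([ 0.5158, -0.1823]))]
```

View pics/w30.png

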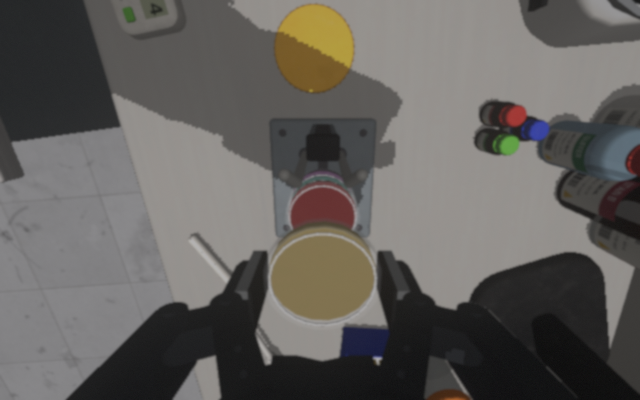

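arm_command(plan=[{"x":0.0003,"y":0.003,"z":0.014,"rx":0,"ry":0,"rz":0,"hand":0.045},{"x":0,"y":0,"z":0.018,"rx":0,"ry":0,"rz":0,"hand":0.045},{"x":0,"y":0,"z":0.018,"rx":0,"ry":0,"rz":0,"hand":0.045},{"x":0,"y":0,"z":0.012,"rx":0,"ry":0,"rz":0,"hand":0.045},{"x":0,"y":0,"z":0.005,"rx":0,"ry":0,"rz":0,"hand":0.045}])

```text
t: 26.38
position: [0.5158, -0.1859, 0.0955]
tool_rot: [-179.9, 0.1, -4.7]
wrist_force: [-0.1, 0.5, -0.4]
finger_gap: 0.677
```

arm_command(plan=[{"x":0,"y":0,"z":0,"rx":0,"ry":0,"rz":0,"hand":0.045},{"x":0,"y":0,"z":0,"rx":0,"ry":0,"rz":0,"hand":0.045},{"x":0,"y":0,"z":0,"rx":0,"ry":0,"rz":0,"hand":0.045}])

```text
t: 26.63
position: [0.5167, -0.1869, 0.0978]
tool_rot: [180.0, -0.1, -4.7]
wrist_force: [-0.4, 0.1, 0.4]
finger_gap: 0.678
```

Run:
```python
from h import *
np.set_printoptions(precision=4,suppress=True)
im,d,K,M=wcam(); save('w31',im)
plan([.5164,-.1859,.0775],-4.7)
c=segs(im,K,M,M[2,3]-.1625+.037); print(c['straw'][:1])
```

```text
total tool shift now [-0.0004 -0.0011  0.0204] rotvec [ 0.0005 -0.0014 -0.0006] pos [ 0.5167 -0.187   0.0979] rot [179.97  -0.08  -4.74] t 26.68 gap 57.7 F [-0.89 -0.62 -0.28]
[(np.int32(7883), array([309.2,  36.6]), array([ 0.5203, -0.0799]))]
```

View pics/w31.png

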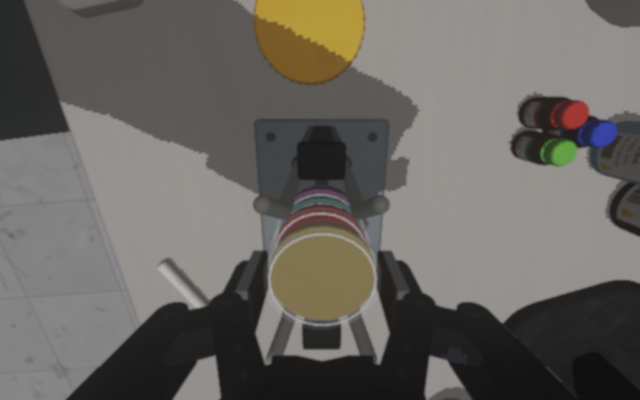

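Straw sits centred above red, and the order below it is right (the segmentation's best hit here was the cup lid, so I went by the image). Lower and release.

arm_command(plan=[{"x":-0.0003,"y":-0.0008,"z":0.005,"rx":0,"ry":0,"rz":0,"hand":0.045},{"x":0,"y":0,"z":0.005,"rx":0,"ry":0,"rz":0,"hand":0.045},{"x":0,"y":0,"z":0.005,"rx":0,"ry":0,"rz":0,"hand":0.045},{"x":0,"y":0,"z":0.005,"rx":0,"ry":0,"rz":0,"hand":0.045},{"x":0,"y":0,"z":0,"rx":0,"ry":0,"rz":0,"hand":0.045}])

```text
t: 27.1
position: [0.5156, -0.186, 0.0759]
tool_rot: [-180.0, 0.1, -4.8]
wrist_force: [-0.2, 0.1, -0.0]
finger_gap: 0.676
```

Run:
```python
from h import *
np.set_printoptions(precision=4,suppress=True)
im,d,K,M=wcam(); save('w32',im)
plan([.5164,-.1859,.0775],-4.7)
```

```text
total tool shift now [ 0.0007 -0.0003 -0.0012] rotvec [-0.0006  0.0012 -0.001 ] pos [ 0.5157 -0.1861  0.0763] rot [-179.97    0.07   -4.76] t 27.15 gap 57.7 F [1.25 0.3  0.92]
```

View pics/w32.png

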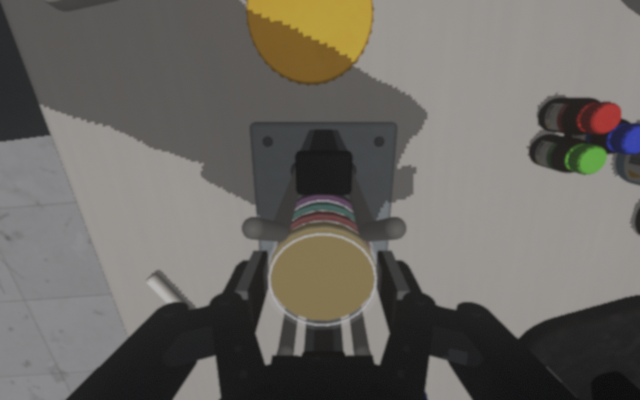

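arm_command(plan=[{"x":0,"y":0,"z":0,"rx":0,"ry":0,"rz":0,"hand":0.065},{"x":0,"y":0,"z":0,"rx":0,"ry":0,"rz":0,"hand":0.075},{"x":0,"y":0,"z":0,"rx":0,"ry":0,"rz":0,"hand":0.085},{"x":0,"y":0,"z":0,"rx":0,"ry":0,"rz":0,"hand":0.085},{"x":0,"y":0,"z":0,"rx":0,"ry":0,"rz":0,"hand":0.085}])

```text
t: 27.57
position: [0.5161, -0.1862, 0.0772]
tool_rot: [180.0, -0.0, -4.8]
wrist_force: [0.9, -0.4, -0.1]
finger_gap: 0.991
```

arm_command(plan=[{"x":0,"y":0,"z":-0.02,"rx":0,"ry":0,"rz":0,"hand":0.085},{"x":0,"y":0,"z":-0.03,"rx":0,"ry":0,"rz":0,"hand":0.085},{"x":0,"y":0,"z":-0.03,"rx":0,"ry":0,"rz":0,"hand":0.085},{"x":0,"y":0,"z":-0.03,"rx":0,"ry":0,"rz":0,"hand":0.085},{"x":0,"y":0,"z":-0.015,"rx":0,"ry":0,"rz":0,"hand":0.085}])

```text
t: 27.98
position: [0.5167, -0.1865, 0.2056]
tool_rot: [179.9, -0.2, -4.7]
wrist_force: [0.4, -0.3, -0.5]
finger_gap: 0.996
```

arm_command(plan=[{"x":-0.01,"y":-0.03,"z":-0.02,"rx":0,"ry":0,"rz":0,"hand":0.085},{"x":-0.01,"y":-0.035,"z":-0.02,"rx":0,"ry":0,"rz":0,"hand":0.085},{"x":-0.01,"y":-0.035,"z":0,"rx":0,"ry":0,"rz":0,"hand":0.085},{"x":0,"y":-0.035,"z":0,"rx":0,"ry":0,"rz":0,"hand":0.085},{"x":0,"y":-0.03,"z":0,"rx":0,"ry":0,"rz":0,"hand":0.085}])

```text
t: 28.4
position: [0.4992, -0.0175, 0.2428]
tool_rot: [-180.0, -0.1, -4.8]
wrist_force: [1.3, 0.2, 0.1]
finger_gap: 0.996
```

arm_command(plan=[{"x":0,"y":-0.03,"z":0,"rx":0,"ry":0,"rz":0,"hand":0.085},{"x":0,"y":0,"z":0,"rx":0,"ry":0,"rz":0,"hand":0.085},{"x":0,"y":0,"z":0,"rx":0,"ry":0,"rz":0,"hand":0.085},{"x":0,"y":0,"z":0,"rx":0,"ry":0,"rz":0,"hand":0.085},{"x":0,"y":0,"z":0,"rx":0,"ry":0,"rz":0,"hand":0.085}])

```text
t: 28.82
position: [0.5022, 0.0098, 0.242]
tool_rot: [180.0, 0.0, -4.8]
wrist_force: [0.3, 0.2, 0.1]
finger_gap: 0.994
```

Run:
```python
from h import *
np.set_printoptions(precision=4,suppress=True)
plan([.5164,-.1859,.0775],-4.7)
im,d=get_image('top'); save('t33',im); P=cloud('top',d)
hsv=cv2.cvtColor(im,cv2.COLOR_RGB2HSV)
m=cv2.inRange(hsv,(18,50,80),(30,200,255))>0; m[:,:365]=0; m[:200]=0;m[:,410:]=0;m[245:]=0
v,u=np.nonzero(m); print(len(u),u.mean(),v.mean(),ray_z('top',(u.mean(),v.mean()),.11),np.median(P[m],0)); q=P[m]; A=np.c_[q[:,:2],np.ones(len(q))]; print('slope',np.linalg.lstsq(A,q[:,2],rcond=None)[0])
c=masks_of('top','cup'); 
for l in('cup','timer'): print(l,[(np.round(r['xy'],1),round(r['confidence'],2)) for r in recognise('top',l)])
cr=cv2.resize(im[190:300,280:430,::-1],None,fx=4,fy=4,interpolation=cv2.INTER_CUBIC); cv2.imwrite('pics/t33c.png',cr)
im,d=get_image('side'); P=cloud('side',d); cv2.imwrite('pics/s33.png',cv2.resize(im[130:230,300:400,::-1],None,fx=6,fy=6,interpolation=cv2.INTER_CUBIC))
z=np.load('pics/top0.npz');
```

```text
total tool shift now [0.0305 0.1938 0.1645] rotvec [ 0.      0.0001 -0.0019] pos [0.5022 0.0098 0.242 ] rot [180.     0.    -4.81] t 28.82 gap 84.8 F [0.31 0.17 0.11]
342 385.3654970760234 221.3187134502924 [ 0.5141 -0.1856  0.11  ] [ 0.5145 -0.1852  0.1102]
slope [-1.7494  3.1116  1.5895]
cup []
timer []
```

View pics/t33c.png

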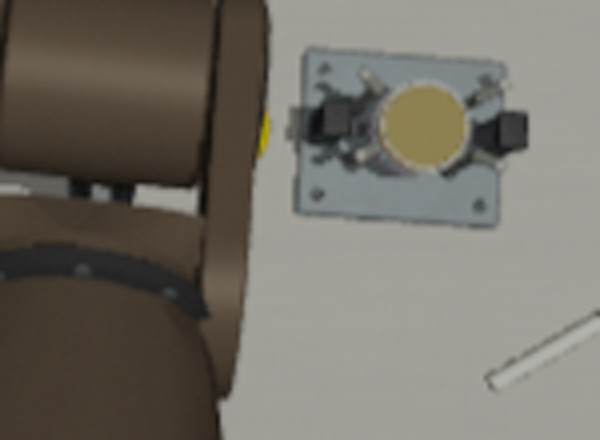

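View pics/s33.png

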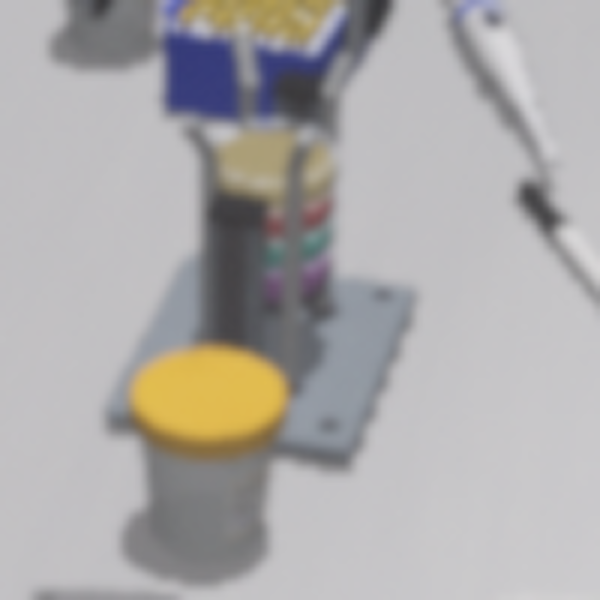

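The side view shows the pile in order: straw on top, then red, blue-green and violet. The slope number above is not believable, because rim outliers entered the fit. I'll redo it robustly, compare the cup and timer with the start picture, and then hand in.

Run:
```python
from h import *
np.set_printoptions(precision=4,suppress=True)
im,d=get_image('top'); P=cloud('top',d)
q=P[215:228,379:392].reshape(-1,3); q=q[abs(q[:,2]-np.median(q[:,2]))<.006]; A=np.c_[q[:,:2]-q[:,:2].mean(0),np.ones(len(q))]; print('top z, slope',len(q),np.linalg.lstsq(A,q[:,2],rcond=None)[0])
a=np.load('pics/side0.npz')['im']; b,_=get_image('side')
for n,(u0,u1,v0,v1) in dict(cup=(318,352,186,225),timer=(375,412,228,255)).items():
    ga,gb=[cv2.cvtColor(x,cv2.COLOR_RGB2GRAY)[v0:v1,u0:u1].astype(np.float32) for x in(a,b)]
    print(n,'shift px',cv2.phaseCorrelate(ga,gb),'mean diff',abs(ga-gb).mean())
```

```text
top z, slope 166 [-0.0067  0.007   0.1103]
cup shift px ((0.07722499267266159, -0.11445029012554286), 1.001428230934673) mean diff 1.03092
timer shift px ((0.1502667974390519, 0.6796888743954739), 0.59073704790186) mean diff 16.336336
```

Run:
```python
from h import *
print(env.sign_off(), env.state()['t'])
```

```text
the job is handed in; nothing more can be done
the job is handed in; nothing more can be done
```

All four plates are in the larger magazine in the order asked: violet at the bottom, then blue-green, blood red, and straw on top. I handed the job in at about 29 s; no verdict is reported.

**How each plate went in:** I gripped it across the rack's x, carried it above the cup, and centred it between the rods. I then pressed it about 8 mm into the spring before opening the fingers.

**Last checks:**
- **Pile:** the side picture shows the four colours in order. The top camera puts the pile top at 0.110 m, level within 0.01 rad, and straw's centre about 2 mm from the column axis. The arm was clear of everything and still.
- **Cup:** it had moved about 0.1 px in the side picture since the start, so it is undisturbed.
- **Timer:** it moved about 0.7 px with low correlation and changed shading, probably the arm's shadow. The arm never went near it, and wrist views up to the last lift show it upright.

**What disagreed:**
- **Fingertips:** measured with the fingers open, they stand about 33 mm behind the reported TCP, while the text puts them ahead of it. I used the measured value.
- **Recognition misses:** the networks found neither cup nor timer in the last top picture, where the arm hid them. The first level fit was spoiled by rim points and had to be redone.
- **Colour check:** just before I lowered straw, it picked the cup lid instead, so I went by the picture.

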